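# Check and sort the mixer drive gears

## Robot

A 6-joint arm with a two-finger parallel gripper is mounted at the origin on the work surface. World frame = base frame: x ahead of the robot, y to its left, z up, the work surface at z = 0. Lengths are in m, angles in degrees, forces in N, time in s.
With the tool pointing down it reaches from about 0.4 to 0.825 m from the base axis. Payload 7 kg.
Tool frame: the origin (TCP) lies at the very end of the fingers, on their centre line; the grasp point (between the pads) lies 19 mm behind it; x points along the fingers, y is the direction in which the jaws open and shut, and the axes are right-handed (so a half turn about x gives the same grasp; the last joint's range is limited). The gripper opens to 88 mm and grips with 3 to 60 N. Pads are 19 mm wide; open, the fingers measure 130 mm over their backs; the gripper's body (78 mm by 193 mm) begins 47 mm behind the grasp point.
Start: joints at [-54.024, 20.546, 0.682, 0, -70.136, -16.507], TCP at [0.225, -0.636, 0.227] pointing down, gripper open.
Joint ranges: [-176.03, 176.03], [-82.01, 121.73], [-58.28, 71.71], [-173.87, 95.51], [-174.79, -0.11], [-173.66, 173.66]. Speed limits (degrees/s): [136.94, 136.94, 172.46, 180, 180, 180].

## Interface

Orientations are given as [roll, pitch, yaw] about the fixed x, y, z axes, in that order (R = Rz(yaw) Ry(pitch) Rx(roll)).
In Python, from plant import * gives the robot as it stands. The module is installed in compiled form; this text tells all that it offers.
- The arm moves only by the shell command python3 -m creep 'ROWS' [FORCE]. ROWS is a JSON object of lists of equal length, an entry for each row: "jaw": the closure, from -1 (fully open) to 1 (shut); "translation": the shift along the tool's x, y, z in m, a list of three; "roll": the turn about the tool's x in rad. A call has exactly 10 rows; each row shifts and turns the commanded pose from where the row before left it, along the tool's axes as they then stand; what a row does not reach is not made up. A row lasts 1/10 s, in which the tool goes at most 50 mm and 8.59 degrees, less where a joint would pass 70% of its speed; a pose out of reach is approached as far as the arm can. A call with a gripper value outside its range is refused whole. The fingers move at their own pace and stop on an object; FORCE is the grip in N (left out, the last holds). Time passes only in rows, so rows that do not move let the fingers close, or fill a call up. It gives the time, the measured TCP pose, the force and the opening at its end, in the units of the state.
- get_state(): the state, without advancing time (a new reading comes with each control period).
- capture(name): name is "scene" or "top" or "wrist"; returns a dict with "image" (384x512x3 uint8, red, green, blue), "fovy" (degrees; the focal length in pixels is half the picture's height over the tangent of half this angle, whatever the lens; pixels are square), "cx", "cy" (the principal point, pixels), "pose" (4x4, takes a point from camera to world coordinates); the wrist camera has in their place "tool_from_camera" (4x4, takes a point from camera to tool coordinates, whose origin is the TCP and whose axes are the tool frame's). Camera axes: x right, y up, looking along -z (the intrinsics and any distortion apply to the point x, -y, -z); pixel columns grow to the right and rows downward; lengths in m; the calibration is good to about 2 mm. The wrist camera is an equidistant fisheye: a pixel r from the principal point sees the ray r / f radians off the axis. A picture is of the moment at which its call begins: read the wrist's pose just before it. There is no depth.
- close_job(): hands the job in, once; it reports no verdict.
The state is a dict: "time_s": time; "joints": joint angles; "qd": joint speeds; "joint_torque": joint torques, N m; "tcp_pos": TCP position; "eef_rot": TCP orientation; "contact_force": force on the tool from outside, world axes, zero at the start; "moment": the same for the moment, N m; "gripper_width": finger opening in m.
Only numpy, scipy, OpenCV 4.12 (cv2) and the standard library are available. Lean on these libraries where they do the work, as an engineer would, in place of code of your own. Each camera call takes 0.05 s, during which the arm holds its last target.

## Task

Sort the returned drive gears of the tube mixers: turn the tester's selector to the two-dot mark, seat any one of the twelve-tooth gears fully down on the test post in mesh with the master gear, and turn it until the master's pointer comes round to the index line. Then lay every twelve-tooth gear flat, hub up, in the long tray and every eight-tooth gear flat, hub up, in the short tray, and turn the selector back to the one-dot mark. Leave everything else on the bench alone.

Things in the scene. Friction and masses are not known exactly. Their poses are not given: they have to be found in the camera images.
- twelve_a: loose white plastic gear, twelve teeth (5 mm wide), 82 mm over the tips, toothed part 16 mm high; on it a six-sided hub 32 mm across flats, top 55 mm above the underside, 17 mm bore right through; about 0.16 kg. Lies hub up; grip the hub. Origin: centre of underside, z up. A tooth lies on its x axis, the rest every 30 degrees; hub flats face x and every 60 degrees. May be absent
- twelve_b: loose white plastic gear, twelve teeth (5 mm wide), 82 mm over the tips, toothed part 16 mm high; on it a six-sided hub 32 mm across flats, top 55 mm above the underside, 17 mm bore right through; about 0.16 kg. Lies hub up; grip the hub. Origin: centre of underside, z up. A tooth lies on its x axis, the rest every 30 degrees; hub flats face x and every 60 degrees. May be absent
- twelve_c: loose white plastic gear, twelve teeth (5 mm wide), 82 mm over the tips, toothed part 16 mm high; on it a six-sided hub 32 mm across flats, top 55 mm above the underside, 17 mm bore right through; about 0.16 kg. Lies hub up; grip the hub. Origin: centre of underside, z up. A tooth lies on its x axis, the rest every 30 degrees; hub flats face x and every 60 degrees. May be absent
- eight_a: loose white plastic gear, eight teeth (10 mm wide), 82 mm over the tips, toothed part 16 mm high; on it a six-sided hub 32 mm across flats, top 55 mm above the underside, 17 mm bore right through; about 0.16 kg. Lies hub up; grip the hub. Origin: centre of underside, z up. A tooth lies on its x axis, the rest every 45 degrees; hub flats face x and every 60 degrees. May be absent
- eight_b: loose white plastic gear, eight teeth (10 mm wide), 82 mm over the tips, toothed part 16 mm high; on it a six-sided hub 32 mm across flats, top 55 mm above the underside, 17 mm bore right through; about 0.16 kg. Lies hub up; grip the hub. Origin: centre of underside, z up. A tooth lies on its x axis, the rest every 45 degrees; hub flats face x and every 60 degrees. May be absent
- tester: gear tester, fixed: white base plate 115 mm (its x) by 270 mm (its y), 18 mm thick, origin at the centre of its underside. In a row along its y: bare steel test post at y +85 mm, steel twelve-tooth master gear at +11 mm (74 mm from the post, right for meshing with a twelve-tooth gear), black selector knob at -85 mm. Its -x edge faces the robot
- post_foot (a point): axis of the test post at its collar, 24 mm above the bench, level with the underside of the master's teeth: the underside of a fully seated gear lies here. The post is 13 mm thick and rises 34 mm above this point, its last 6 mm tapered. A gear must be turned so that its teeth pass down between the master's (about 0.06 rad of play either way)
- master_top (a point): centre of the master gear's top face, 40 mm above the bench. It turns with the master: its -x axis runs along the black pointer rib on top, and one of the twelve teeth (5 mm wide, 82 mm over the tips, 16 mm high) lies on that axis
- master (a joint): angle of the master gear, rad, anticlockwise from above; 0 when the black pointer rib points at the black index line on the base plate (next to the master, on the tester's -x side). Light friction (0.02 N m), stays where left, stops at -3.1 and 3.1. A meshed gear, turned, drives it the opposite way at the same rate, with about 0.15 rad of play
- selector (a joint): angle of the selector knob, rad, clockwise from above; it clicks into three detents: 0 at the one-dot mark, 1.05 at the two-dot mark, 2.09 at the three-dot mark; stops at -0.12 and 2.22. About 0.03 N m takes it over a click
- selector_grip (a point): on the selector's axis, 50 mm above the bench, the height to grip its upright bar: 46 mm long, 14 mm wide, from 28 to 62 mm above the bench (48 mm round skirt below). Turns with it: x axis along the bar to its pointing end (white line on top, nose on the skirt). Seen from the robot, one dot is near right, two dots nearest, three dots near left
- tray_long: long open aluminium tray, fixed, 115 mm (its x) by 310 mm (its y) outside, walls 4 mm, rim 22 mm above the bench, inner floor 4 mm above it; origin at the centre of its underside. Room for three gears in a row along y, about 100 mm apart. For twelve-tooth gears
- tray_short: short open aluminium tray, fixed, 115 mm (its x) by 205 mm (its y) outside, walls, rim, floor and origin as the long one; room for two gears in a row along y, about 98 mm apart. For eight-tooth gears
- bottle: bystander: upright green plastic bottle, 66 mm wide, 190 mm high
- tube_rack: bystander: steel rack of capped tubes, 90 by 180 mm, 93 mm high
- foam_rack: bystander: white block with rows of holes, 110 by 180 by 30 mm
- marker: bystander: marker lying along x, 130 mm long, 14 mm thick, between tester and long tray
- beaker: bystander: grey beaker, 70 mm wide, 90 mm high
- calipers: bystander: steel calipers, 190 mm long, lying beyond the left end of the row
- screwdriver: bystander: screwdriver, 200 mm long, lying at the right
There are look-alikes about, which are no part of the job. Leave any blue or turquoise look-alike of the eight_a alone.

How it is judged (in metres and radians):
On the way, in this order (a step that is already met when the one before it is completed fails the run):
1. the selector is at the two-dot mark (value of joint selector between 0.797 and 1.297 rad), for 0.2 s.
2. with the selector there, a twelve-tooth gear is fully down on the test post in mesh with the master, whose pointer is still far from the index (all of step 1 and ((horizontal distance between twelve_a and post_foot below 0.005 m and z of twelve_a in the frame of post_foot below 0.005 m and angle between twelve_a's own z axis and vertical below 0.12 rad) or (horizontal distance between twelve_b and post_foot below 0.005 m and z of twelve_b in the frame of post_foot below 0.005 m and angle between twelve_b's own z axis and vertical below 0.12 rad) or (horizontal distance between twelve_c and post_foot below 0.005 m and z of twelve_c in the frame of post_foot below 0.005 m and angle between twelve_c's own z axis and vertical below 0.12 rad)) and value of joint master above 1 rad), for 0.1 s.
3. with that gear still seated, the master's pointer has been brought to the index line (within 0.2 rad) (all of step 1 and ((horizontal distance between twelve_a and post_foot below 0.005 m and z of twelve_a in the frame of post_foot below 0.005 m and angle between twelve_a's own z axis and vertical below 0.12 rad) or (horizontal distance between twelve_b and post_foot below 0.005 m and z of twelve_b in the frame of post_foot below 0.005 m and angle between twelve_b's own z axis and vertical below 0.12 rad) or (horizontal distance between twelve_c and post_foot below 0.005 m and z of twelve_c in the frame of post_foot below 0.005 m and angle between twelve_c's own z axis and vertical below 0.12 rad)) and value of joint master between -0.2 and 0.2 rad), for 0.2 s.
At the end, for the whole second after the job is handed in: every twelve-tooth gear present lies flat (within 0.12 rad, hub up) and at rest on the floor of the long tray, every eight-tooth gear present likewise in the short tray, and the selector is at the one-dot mark (within 0.25 rad) (x of twelve_a in the frame of tray_long between -0.03 and 0.03 m and y of twelve_a in the frame of tray_long between -0.13 and 0.13 m and z of each of twelve_a, twelve_b, twelve_c in the frame of tray_long below 0.013 m and angle between each of twelve_a, twelve_b, twelve_c, eight_a, eight_b's own z axis and vertical below 0.12 rad and linear speed of each of twelve_a, twelve_b, twelve_c, eight_a, eight_b below 0.02 m/s and x of twelve_b in the frame of tray_long between -0.03 and 0.03 m and y of twelve_b in the frame of tray_long between -0.13 and 0.13 m and x of twelve_c in the frame of tray_long between -0.03 and 0.03 m and y of twelve_c in the frame of tray_long between -0.13 and 0.13 m and x of eight_a in the frame of tray_short between -0.03 and 0.03 m and y of eight_a in the frame of tray_short between -0.075 and 0.075 m and z of each of eight_a, eight_b in the frame of tray_short below 0.013 m and x of eight_b in the frame of tray_short between -0.03 and 0.03 m and y of eight_b in the frame of tray_short between -0.075 and 0.075 m and value of joint selector between -0.25 and 0.25 rad); the robot touches nothing.
It fails at once if a bystander (bottle, racks, marker, beaker, calipers, screwdriver) is moved more than 5 cm (distance of any of bottle, tube_rack, foam_rack, marker, beaker, calipers, screwdriver from where it was at the start of the episode above 0.05 m).
Of twelve_a, twelve_b, twelve_c, eight_a, eight_b only 4 to 5 are there at a start; the rules pass over those that are not, and their reading is None.
At some moment in a run one of twelve_a, twelve_b, twelve_c, eight_a, eight_b may be knocked a few centimetres aside while the robot is not near it.
It also fails if it takes over 200 s, if anything falls off the work surface, if the arm or the gripper's body presses on something with over 40 N, if the wrist force passes 120 N, or if a joint passes its speed limit or range.

## Working session

There is one attempt and no reset: what is moved stays moved. The work goes in short steps, Python scripts to look and compute and a shell command to move; the robot and the scene stay as the last step left them, time stands still between calls to the robot, and variables do not carry over. Pictures are saved under pics/ and viewed, and the job is handed in when it is done.

```bash
mkdir -p pics; ls; python3 - <<'E'
from plant import *
import cv2
print(get_state())
for n in ("scene","top","wrist"):
    c=capture(n); cv2.imwrite(f"pics/{n}0.png",c["image"][:,:,::-1])
    print(n,{k:v for k,v in c.items() if k!="image"})
E
```

```text
pics
{'time_s': 0.0, 'joints': array([-5.40239187e+01,  2.05898808e+01,  6.34570566e-01, -2.25680842e-02,
       -7.01346919e+01, -1.65065436e+01]), 'qd': array([ 0.03408447, -0.08237142, -0.08818937,  0.08082634, -0.00470903,
        0.00023142]), 'joint_torque': array([-2.56829720e-03, -5.82714701e+01,  2.93046731e+01,  6.99692845e+00,
        6.77647971e-03, -1.25423503e-04]), 'tcp_pos': array([ 0.22480728, -0.63595133,  0.22563858]), 'eef_rot': array([ 93.24443446,  89.90753043, 112.70628662]), 'contact_force': array([ 0.0774217 , -0.19161657,  0.49075994]), 'moment': array([0.00600551, 0.00452834, 0.00886349]), 'gripper_width': 0.08736910398771533}
scene {'fovy': 55.59399156170977, 'cx': 254.63741703547186, 'cy': 189.82638581368693, 'pose': array([[-0.30871389, -0.53771894,  0.78457254,  1.46610521],
       [ 0.9511395 , -0.16982248,  0.25786426,  0.35191407],
       [-0.00542044,  0.82584422,  0.56387228,  0.76081906],
       [ 0.        ,  0.        ,  0.        ,  1.        ]])}
top {'fovy': 42.83600558945213, 'cx': 256.6718769631231, 'cy': 187.7125477510396, 'pose': array([[-5.48256283e-02,  9.77219646e-01, -2.05026618e-01,
         1.82060593e-01],
       [-9.98495882e-01, -5.37296616e-02,  1.09131353e-02,
         2.73402026e-02],
       [-3.51480614e-04,  2.05316554e-01,  9.78695555e-01,
         1.70287234e+00],
       [ 0.00000000e+00,  0.00000000e+00,  0.00000000e+00,
         1.00000000e+00]])}
wrist {'fovy': 65.70646984690485, 'cx': 254.57950871839796, 'cy': 192.5115081814103, 'tool_from_camera': array([[-9.79161489e-04,  2.65058716e-01, -9.64231776e-01,
        -1.58255923e-01],
       [ 9.99999489e-01,  1.71019348e-05, -1.01078184e-03,
         2.64990773e-04],
       [-2.51426309e-04, -9.64232273e-01, -2.65058597e-01,
        -7.20804308e-02],
       [ 0.00000000e+00,  0.00000000e+00,  0.00000000e+00,
         1.00000000e+00]])}
```

View pics/scene0.png

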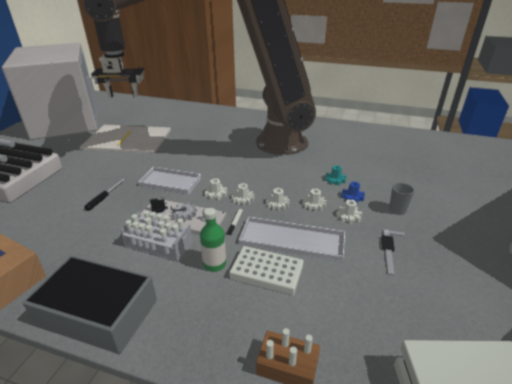

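View pics/top0.png

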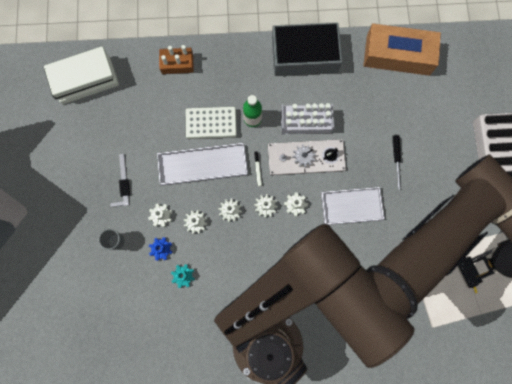

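View pics/wrist0.png

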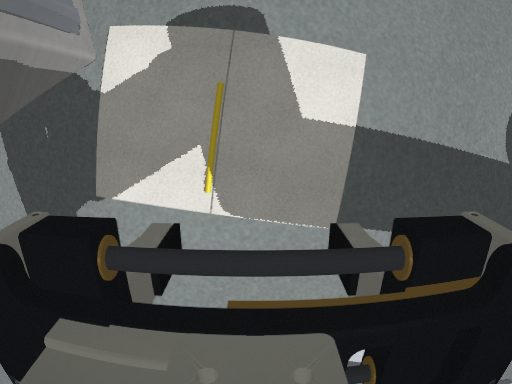

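Top view: five white gears around rows 195–222, cols 150–305; blue and turquoise look-alikes at (160,248) and (182,275); tester at (305,156), trays at (203,163) and (353,205). Next I measure.

```bash
cat > h.py <<'E'
from plant import *
import numpy as np, cv2
np.set_printoptions(precision=4,suppress=True)
from scipy.spatial.transform import Rotation as Ro
def tool():
    s=get_state(); T=np.eye(4); T[:3,:3]=Ro.from_euler('xyz',s['eef_rot'],degrees=True).as_matrix(); T[:3,3]=s['tcp_pos']; return T,s
def grab(n):
    T,s=tool(); c=capture(n)
    c['n']=n; c['P']=T@c['tool_from_camera'] if n=='wrist' else c['pose']
    c['f']=192/np.tan(np.radians(c['fovy']/2)); return c
def ray(c,u,v):
    x=(u-c['cx'])/c['f']; y=(v-c['cy'])/c['f']
    if c['n']=='wrist':
        r=np.hypot(x,y); k=np.sin(r)/r if r>1e-9 else 1; d=np.array([x*k,-y*k,-np.cos(r)])
    else: d=np.array([x,-y,-1.])
    return c['P'][:3,3],c['P'][:3,:3]@d
def px2w(c,u,v,z):
    o,d=ray(c,u,v); return o+d*(z-o[2])/d[2]
def w2px(c,p):
    q=c['P'][:3,:3].T@(np.asarray(p,float)-c['P'][:3,3])
    x,y,zz=q[0],-q[1],-q[2]
    if c['n']=='wrist':
        rr=np.hypot(x,y); th=np.arctan2(rr,zz); k=th/rr if rr>1e-9 else 1/zz
        return np.array([c['cx']+c['f']*x*k,c['cy']+c['f']*y*k])
    return np.array([c['cx']+c['f']*x/zz,c['cy']+c['f']*y/zz])
def warp(c,x0,y0,half,z,S=500):
    """rectify a patch at height z: +x up, +y left"""
    g=np.linspace(half,-half,S); m=np.zeros((S,S,2),np.float32)
    for i in range(S):
        for j in range(S): m[i,j]=w2px(c,[x0+g[i],y0+g[j],z])
    return cv2.remap(c['image'],m,None,cv2.INTER_CUBIC)[:,:,::-1]
E
python3 - <<'E'
from h import *
c=grab('top')
im=c['image'][110:290,90:400,::-1]
cv2.imwrite('pics/topz.png',cv2.resize(im[20:130,40:310],None,fx=2.9,fy=2.9,interpolation=cv2.INTER_CUBIC))
for n,u,v,z in [('bottle',253,110,.1),('g1',160,214,.055),('g2',195,221,.055),('g3',230,209,.055),('g4',265,205,.055),('g5',295,203,.055),('TLc',203,163,.02),('TSc',353,205,.02),('post',283,157,.05),('master',304,155,.04),('sel',331,154,.06),('marker',258,168,.01)]:
    p=px2w(c,u,v,z);print(n,p,np.hypot(p[0],p[1]))
E
```

```text
bottle [0.793  0.0071 0.1   ] 0.7930008687924416
g1 [0.4541 0.3423 0.055 ] 0.5686794715959809
g2 [0.4236 0.2241 0.055 ] 0.47922253420376637
g3 [0.4582 0.1038 0.055 ] 0.4698426868316376
g4 [ 0.4655 -0.0161  0.055 ] 0.4657670211512434
g5 [ 0.4668 -0.1189  0.055 ] 0.4816851407838843
TLc [0.6346 0.1939 0.02  ] 0.6635655503932368
TSc [ 0.4547 -0.3234  0.02  ] 0.5579662824841358
post [ 0.6328 -0.089   0.05  ] 0.6390498528134739
master [ 0.6388 -0.164   0.04  ] 0.6594829660191983
sel [ 0.6317 -0.2558  0.06  ] 0.6815270060675661
marker [ 0.6081 -0.0002  0.01  ] 0.6081159629399199
```

View pics/topz.png

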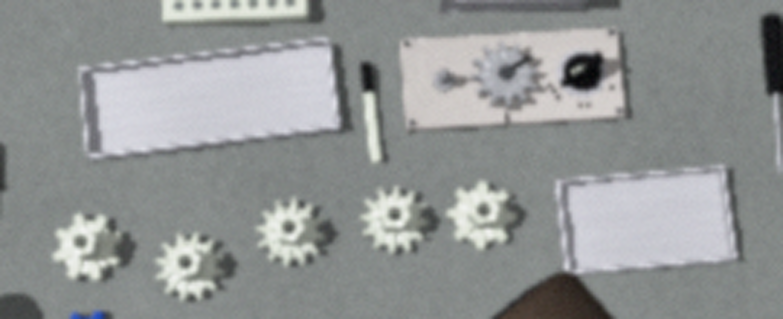

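```bash
cat >> h.py <<'E'
def delta(tx,ty,tz,jaw=None):
    """print shift in tool axes (after turning so that tool y has world heading jaw deg, mod 180)"""
    T,s=tool(); d=np.array([tx,ty,tz])-T[:3,3]
    h=np.degrees(np.arctan2(T[1,1],T[0,1]))
    print('heading tool y',round(h,2),'tcp',T[:3,3],'j6',s['joints'][5].round(1),'F',s['contact_force'].round(1),'w',round(s['gripper_width'],4),'t',round(s['time_s'],2))
    r=0
    if jaw is not None:
        r=(jaw-h+90)%180-90
        # roll about tool x (down): positive roll turns heading clockwise
        print('roll rad',round(-np.radians(r),4),' alt',round(-np.radians(r-180*np.sign(r)),4))
    R=Ro.from_euler('z',r,degrees=True).as_matrix()
    print('shift now-axes',T[:3,:3].T@d,'  after-roll axes',(R@T[:3,:3]).T@d)
E
python3 - <<'E'
from h import *
T,s=tool();print(T)
delta(0.52,-.18,.3,90)
E
```

```text
[[-0.0005 -0.3332  0.9428  0.2248]
 [ 0.0009  0.9428  0.3332 -0.6361]
 [-1.      0.001  -0.0001  0.226 ]
 [ 0.      0.      0.      1.    ]]
heading tool y 109.47 tcp [ 0.2248 -0.6361  0.226 ] j6 -16.5 F [-1.   0.  -0.3] w 0.0878 t 0.2
roll rad 0.3397  alt -2.8019
shift now-axes [-0.0737  0.3318  0.4303]   after-roll axes [-0.0736  0.4562  0.2952]
```

```bash
python3 -m creep '{"jaw":[-1,-1,-1,-1,-1,-1,-1,-1,-1,-1],"translation":[[-0.02,0,0],[-0.02,0,0],[-0.02,0,0],[0,0.04,0.025],[0,0.04,0.025],[0,0.04,0.025],[0,0.04,0.025],[0,0.04,0.025],[0,0.04,0.025],[0,0.04,0.025]],"roll":[0.113,0.113,0.113,0,0,0,0,0,0,0]}'
python3 - <<'E'
from h import *
delta(0.66,-.2,.28,90)
E
```

```text
time_s: 1.2
tcp_pos: [0.4003, -0.3545, 0.2867]
eef_rot: [-8.7, 90.0, -8.7]
contact_force: [0.8, -0.6, 0.3]
gripper_width: 0.0878
heading tool y 90.04 tcp [ 0.4003 -0.3545  0.2867] j6 -69.4 F [ 0.8 -0.6  0.3] w 0.0878 t 1.2
roll rad 0.0007  alt -3.1409
shift now-axes [0.0067 0.1543 0.2598]   after-roll axes [0.0067 0.1545 0.2597]
```

```bash
python3 -m creep '{"jaw":[-1,-1,-1,-1,-1,-1,-1,-1,-1,-1],"translation":[[0,0.02,0.033],[0,0.02,0.033],[0,0.02,0.033],[0,0.02,0.033],[0,0.02,0.033],[0,0.02,0.033],[0,0.02,0.033],[0,0.014,0.03],[0,0,0],[0,0,0]],"roll":[0,0,0,0,0,0,0,0,0,0]}'
python3 - <<'E'
from h import *
delta(0.66,-.2,.28,90)
c=grab('wrist'); cv2.imwrite('pics/w1.png',cv2.resize(c['image'][:,:,::-1],None,fx=1.5,fy=1.5,interpolation=cv2.INTER_CUBIC))
c=grab('top'); np.save('top1.npy',c['image']);cv2.imwrite('pics/t1.png',cv2.resize(c['image'][110:290,90:400,::-1],None,fx=2.5,fy=2.5,interpolation=cv2.INTER_CUBIC))
E
```

```text
time_s: 2.2
tcp_pos: [0.6608, -0.2015, 0.2854]
eef_rot: [175.1, 89.9, 175.2]
contact_force: [-0.2, -0.3, 0.4]
gripper_width: 0.0877
heading tool y 90.1 tcp [ 0.6608 -0.2015  0.2854] j6 -89.1 F [-0.2 -0.3  0.4] w 0.0877 t 2.2
roll rad 0.0017  alt -3.1399
shift now-axes [ 0.0054  0.0015 -0.0008]   after-roll axes [ 0.0054  0.0015 -0.0008]
```

View pics/w1.png

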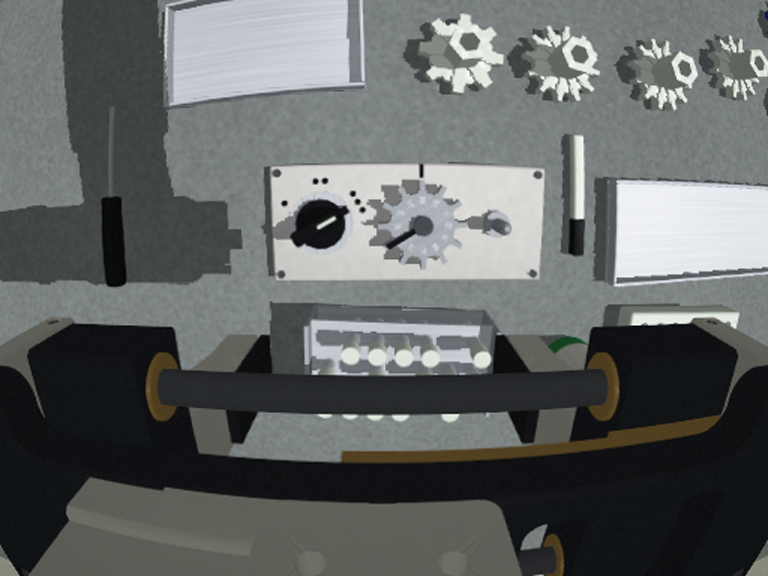

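```bash
python3 - <<'E'
from h import *
c=grab('wrist'); np.save('w1.npy',c['image'])
delta(0,0,0)
a=warp(c,0.635,-0.17,0.15,0.018,560); cv2.imwrite('pics/r1.png',a)
b=warp(c,0.635,-0.26,0.06,0.062,300); d=warp(c,0.635,-0.16,0.06,0.04,300); e=warp(c,.635,-.09,.06,.058,300)
cv2.imwrite('pics/r2.png',np.hstack([b,d]));
E
```

```text
heading tool y 90.01 tcp [ 0.6599 -0.2025  0.2869] j6 -89.1 F [ 0.4 -0.3 -0.1] w 0.0876 t 2.35
shift now-axes [ 0.2868  0.2027 -0.6599]   after-roll axes [ 0.2868  0.2027 -0.6599]
```

View pics/r1.png

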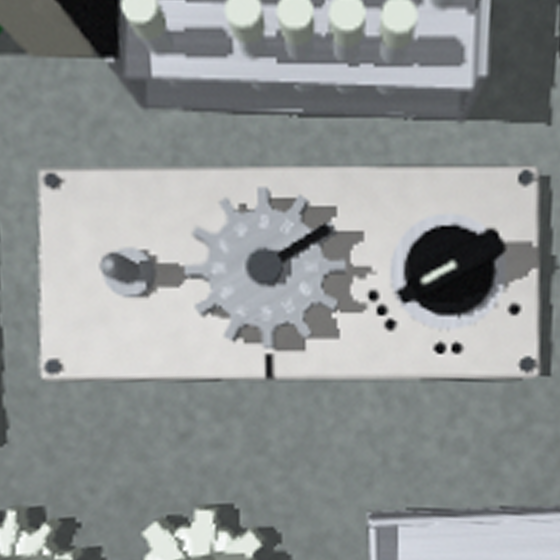

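View pics/r2.png

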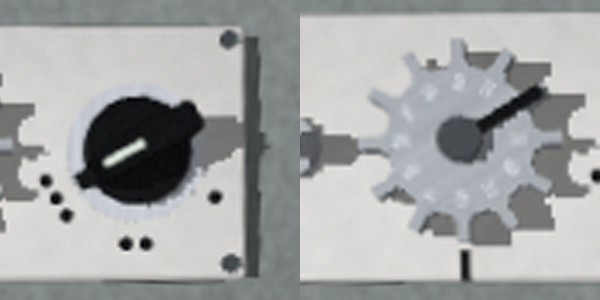

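View pics/t1.png

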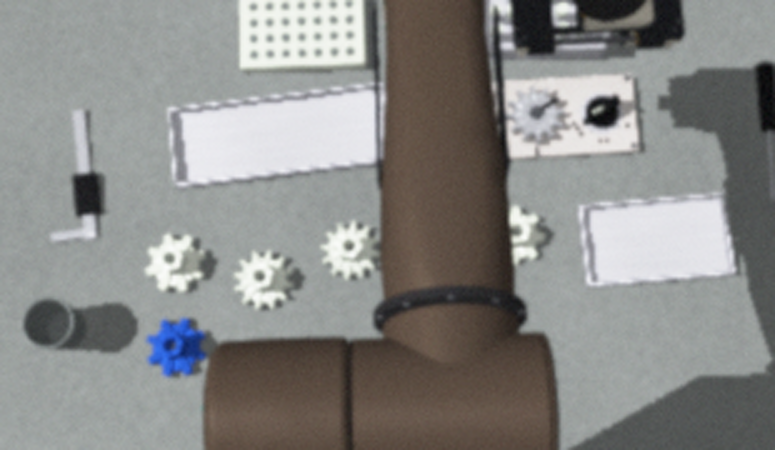

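Wrist view rectified: selector's white line points at the three dots (screws of the base give its frame); master's pointer points away to upper right. Check the knob top against the base.

```bash
python3 - <<'E'
from h import *
c=grab('wrist')
S=6
u0,v0,u1,v1=175,105,245,170
im=cv2.resize(c['image'][v0:v1,u0:u1,::-1],None,fx=8,fy=8,interpolation=cv2.INTER_CUBIC)
def mk(p,col):
    q=(w2px(c,p)-[u0,v0]+.5)*8; cv2.circle(im,tuple(int(x) for x in q),3,col,-1)
k=[.6398,-.2599]
mk(k+[.062],(0,0,255)); mk(k+[.018],(0,255,0))
for t in np.arange(0,6.28,.3): mk([k[0]+.024*np.cos(t),k[1]+.024*np.sin(t),.028],(255,0,0))
cv2.imwrite('pics/k1.png',im)
E
```

```text
(no output)
```

View pics/k1.png

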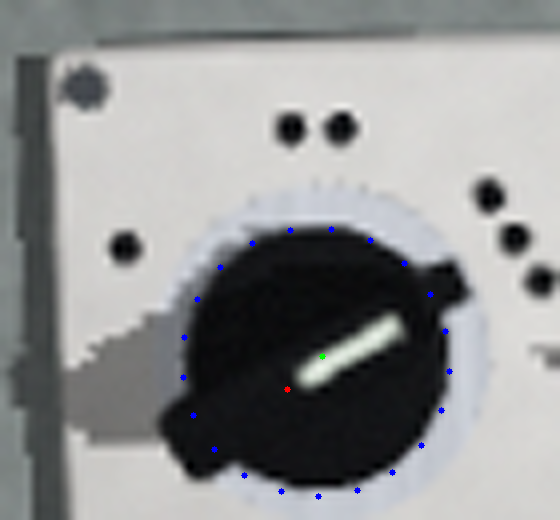

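```bash
python3 -m creep '{"jaw":[-1,-1,-1,-1,-1,-1,-0.5,-0.3,-0.3,-0.3],"translation":[[0,-0.03,-0.01],[0,-0.0275,-0.01],[0.02,0,0],[0.02,0,0],[0.02,0,0],[0.02,0,0],[0.02,0,0],[0.02,0,0],[0.02,0,0],[0,0,0]],"roll":[0,0,0.147,0.147,0.147,0.147,0.147,0.147,0.147,0]}' 10
python3 - <<'E'
from h import *
delta(0.64,-.26,.036,31)
E
```

```text
time_s: 3.4
tcp_pos: [0.6383, -0.2596, 0.1441]
eef_rot: [-137.9, 89.7, 163.0]
contact_force: [-0.6, 0.7, -0.5]
gripper_width: 0.0615
heading tool y 30.89 tcp [ 0.6383 -0.2596  0.1441] j6 -143.1 F [-0.6  0.7 -0.5] w 0.0615 t 3.4
roll rad -0.002  alt 3.1396
shift now-axes [0.1081 0.0015 0.0015]   after-roll axes [0.1081 0.0015 0.0015]
```

```bash
python3 -m creep '{"jaw":[-0.3,-0.3,-0.3,-0.3,0.9,0.9,0.9,0.9,0.9,0.9],"translation":[[0.03,0.0015,0.0015],[0.03,0,0],[0.03,0,0],[0.018,0,0],[0,0,0],[0,0,0],[0,0,0],[0,0,0],[0,0,0],[0,0,0]],"roll":[0,0,0,0,0,0,0,0,0,0]}' 12
python3 - <<'E'
from h import *
delta(0.64,-.26,.036,31)
E
```

```text
time_s: 4.4
tcp_pos: [0.6417, -0.2611, 0.0395]
eef_rot: [-84.5, 89.9, -143.4]
contact_force: [-10.6, -11.6, 8.7]
gripper_width: 0.0151
heading tool y 31.12 tcp [ 0.6417 -0.2611  0.0395] j6 -142.9 F [-10.6 -11.6   8.7] w 0.0151 t 4.4
roll rad 0.0021  alt -3.1395
shift now-axes [ 0.0035 -0.0009 -0.0018]   after-roll axes [ 0.0035 -0.0009 -0.0018]
```

```bash
python3 -m creep '{"jaw":[0.9,0.9,0.9,0.9,0.9,0.9,0.9,0.9,0.9,0.9],"translation":[[-0.003,-0.002,0],[0,0,0],[0,0,0],[0,0,0],[0,0,0],[0,0,0],[0,0,0],[0,0,0],[0,0,0],[0,0,0]],"roll":[0,-0.132,-0.132,-0.132,-0.132,-0.132,-0.132,-0.132,-0.132,0]}' 12
python3 - <<'E'
from h import *
delta(0.64,-.26,.036,91)
c=grab('wrist');cv2.imwrite('pics/w2.png',c['image'][:,:,::-1])
E
```

```text
time_s: 5.4
tcp_pos: [0.6413, -0.2605, 0.0405]
eef_rot: [81.0, 90.0, 82.7]
contact_force: [5.4, 0.4, -10.6]
gripper_width: 0.0138
heading tool y 91.7 tcp [ 0.6413 -0.2605  0.0405] j6 -82.2 F [  5.4   0.4 -10.6] w 0.0138 t 5.4
roll rad 0.0122  alt -3.1294
shift now-axes [ 0.0045  0.0005 -0.0012]   after-roll axes [ 0.0045  0.0005 -0.0012]
```

View pics/w2.png

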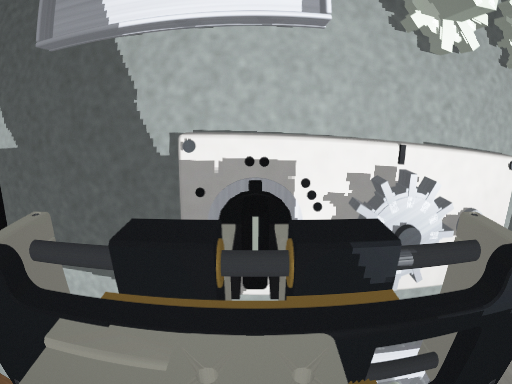

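```bash
python3 -m creep '{"jaw":[-0.2,-0.2,-0.2,-0.2,-0.2,-0.2,-0.2,-0.2,-0.2,-0.2],"translation":[[0,0,0],[0,0,0],[0,0,0],[-0.04,0,0],[-0.05,0,0],[-0.05,0,0],[-0.02,0.03,-0.02],[0,0.04,-0.02],[0,0.04,-0.02],[0,0.04,-0.02]],"roll":[0,0,0,0,0,0,0,0,0,0]}' 
python3 -m creep '{"jaw":[-0.2,-0.2,-0.2,-0.2,-0.2,-0.2,-0.2,-0.2,-0.2,-0.2],"translation":[[0,0.04,-0.02],[0,0.04,0],[0,0.04,0],[0,0.04,0],[0,0.02,0],[0,0,0],[0,0,0],[0,0,0],[0,0,0],[0,0,0]],"roll":[0,0,0,0,0,0,0,0,0,0]}'
python3 - <<'E'
from h import *
delta(0.54,0.05,.2,91)
c=grab('wrist');np.savez('w3.npz',**{k:v for k,v in c.items() });cv2.imwrite('pics/w3.png',cv2.resize(c['image'][:,:,::-1],None,fx=1.5,fy=1.5,interpolation=cv2.INTER_CUBIC))
E
```

```text
time_s: 6.45
tcp_pos: [0.5558, -0.1125, 0.2024]
eef_rot: [0.3, 89.9, 1.8]
contact_force: [0.7, 1.6, 0.0]
gripper_width: 0.0524
time_s: 7.45
tcp_pos: [0.5319, 0.0652, 0.2016]
eef_rot: [-109.2, 90.0, -107.6]
contact_force: [0.2, 0.1, 0.8]
gripper_width: 0.0524
heading tool y 91.52 tcp [0.5319 0.0652 0.2016] j6 -116.4 F [0.2 0.1 0.8] w 0.0524 t 7.45
roll rad 0.0091  alt -3.1325
shift now-axes [ 0.0016 -0.0154  0.0077]   after-roll axes [ 0.0016 -0.0153  0.0078]
```

View pics/w3.png

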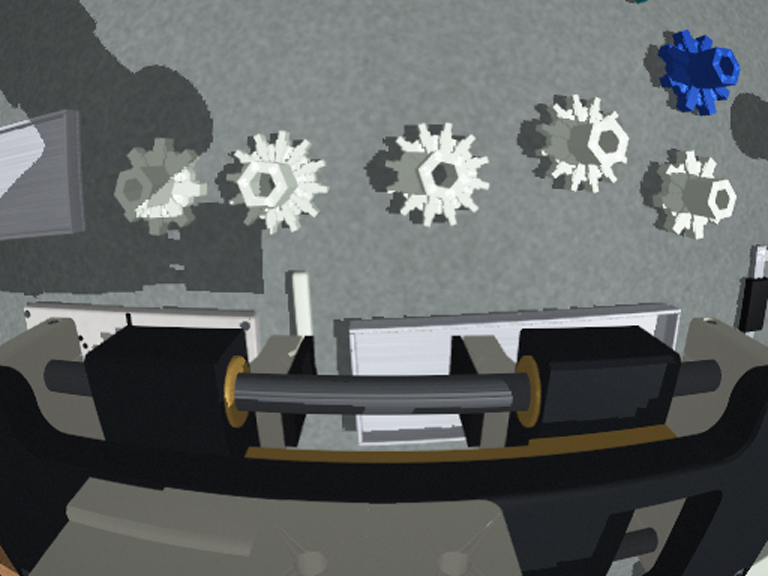

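```bash
python3 - <<'E'
from h import *
d=np.load('w3.npz'); c={k:(d[k] if d[k].ndim else d[k].item()) for k in d.files}
G=[(.4541,.3423),(.4236,.2241),(.4582,.1038),(.4655,-.0161),(.4668,-.1189)]
A=np.hstack([warp(c,*g,.03,.055,160) for g in G]); B=np.hstack([warp(c,*g,.05,.016,160) for g in G])
cv2.imwrite('pics/r3.png',np.vstack([A,B]))
E
```

```text
(no output)
```

View pics/r3.png

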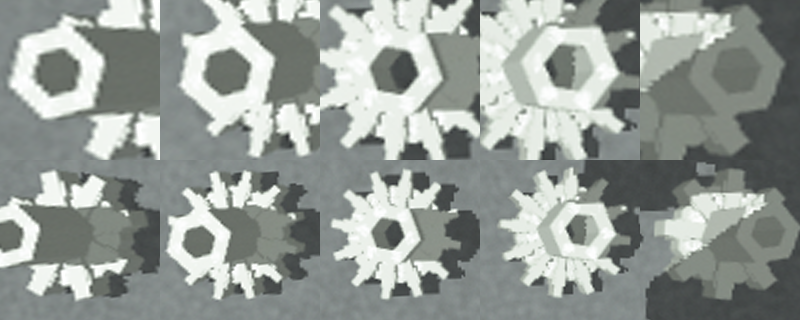

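```bash
cat >> h.py <<'E'
def ld(f):
    d=np.load(f); return {k:(d[k] if d[k].ndim else d[k].item()) for k in d.files}
def prof(c,x,y,z,r0,r1,n,N=720):
    """phase (deg, heading of brightest lobe mod 360/n) of n-fold pattern"""
    t=np.arange(N)*2*np.pi/N; acc=np.zeros(N)
    g=cv2.cvtColor(c['image'],cv2.COLOR_RGB2GRAY).astype(np.float32)
    for r in np.arange(r0,r1,.001):
        m=np.array([w2px(c,[x+r*np.cos(a),y+r*np.sin(a),z]) for a in t],np.float32)[None]
        acc+=cv2.remap(g,m,None,cv2.INTER_LINEAR)[0]
    acc/=len(np.arange(r0,r1,.001))
    q=np.sum(acc*np.exp(-1j*n*t))*2/N
    return np.degrees(-np.angle(q))/n%(360/n),abs(q)
def hexhub(c,x,y,z=.055):
    """hub top: bright hexagon; centre and flat-normal heading"""
    S=360;h=.03
    a=cv2.cvtColor(warp(c,x,y,h,z,S),cv2.COLOR_BGR2GRAY)
    return a
E
python3 - <<'E'
from h import *
c=ld('w3.npz')
for n,g in dict(g1=(.4575,.350),g2=(.427,.228),g3=(.462,.1064),g4=(.470,-.019),g5=(.471,-.126)).items():
    print(n,[(k,tuple(np.round(prof(c,*g,.016,.033,.0405,k),1))) for k in (8,12)])
A=np.hstack([warp(c,*g,.03,.055,390) for g in ((.462,.1064),(.470,-.019))]);cv2.imwrite('pics/r4.png',A)
E
```

```text
g1 [(8, (np.float64(16.9), np.float64(54.8))), (12, (np.float64(25.6), np.float64(7.7)))]
g2 [(8, (np.float64(43.9), np.float64(6.3))), (12, (np.float64(16.7), np.float64(49.1)))]
g3 [(8, (np.float64(2.3), np.float64(1.9))), (12, (np.float64(20.1), np.float64(62.7)))]
g4 [(8, (np.float64(1.8), np.float64(2.7))), (12, (np.float64(22.1), np.float64(52.5)))]
g5 [(8, (np.float64(37.8), np.float64(19.7))), (12, (np.float64(14.2), np.float64(4.2)))]
```

View pics/r4.png

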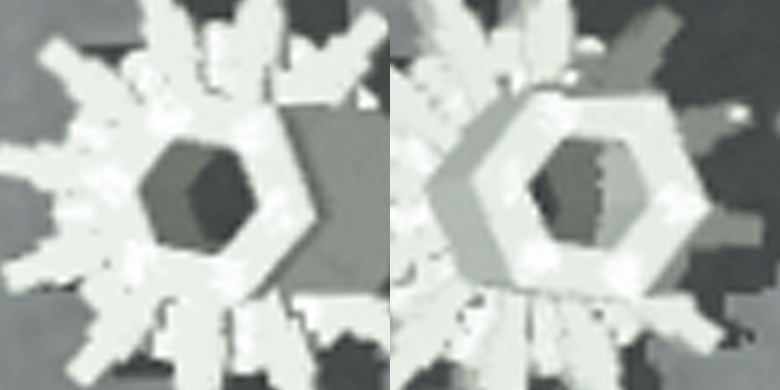

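```bash
python3 - <<'E'
from h import *
c=ld('w3.npz'); im=np.load('w1.npy'); c['image']=im
# pose at w1: state printed just after
T=np.eye(4); h=np.radians(90.01)
y=np.array([np.cos(h),np.sin(h),0]); x=np.array([0,0,-1.]); T[:3,:3]=np.c_[x,y,np.cross(x,y)]; T[:3,3]=[.6599,-.2020,.2862]
c['P']=T@c['tool_from_camera']
for m in [(.639,-.164),(.6394,-.166),(.639,-.165)]:
    print(m,prof(c,*m,.040,.033,.0405,12))
    g=cv2.cvtColor(c['image'],cv2.COLOR_RGB2GRAY)
np.savez('w1.npz',**c)
a=warp(c,.639,-.165,.06,.04,500); cv2.circle(a,(250,250),171,(0,0,255),1); cv2.circle(a,(250,250),4,(0,0,255),-1)
b=warp(c,.6385,-.09,.03,.058,250)
cv2.imwrite('pics/r5.png',a); cv2.imwrite('pics/r6.png',b)
E
```

```text
(0.639, -0.164) (np.float64(23.58938747795156), np.float64(6.288995096403143))
(0.6394, -0.166) (np.float64(23.552423524901663), np.float64(12.316431905360526))
(0.639, -0.165) (np.float64(23.10462809059649), np.float64(8.942225496474462))Traceback (most recent call last):
  File "<stdin>", line 11, in <module>
cv2.error: OpenCV(4.12.0) :-1: error: (-5:Bad argument) in function 'circle'
> Overload resolution failed:
>  - Layout of the output array img is incompatible with cv::Mat
>  - Expected Ptr<cv::UMat> for argument 'img'
```

```bash
python3 - <<'E'
from h import *
c=ld('w1.npz')
a=warp(c,.639,-.165,.06,.04,500).copy(); cv2.circle(a,(250,250),171,(0,0,255),1); cv2.circle(a,(250,250),4,(0,0,255),-1)
b=warp(c,.6385,-.09,.03,.058,250).copy(); cv2.circle(b,(125,125),3,(0,0,255),-1)
cv2.imwrite('pics/r5.png',np.hstack([a,np.vstack([b,b*0])]))
E
```

```text
(no output)
```

View pics/r5.png

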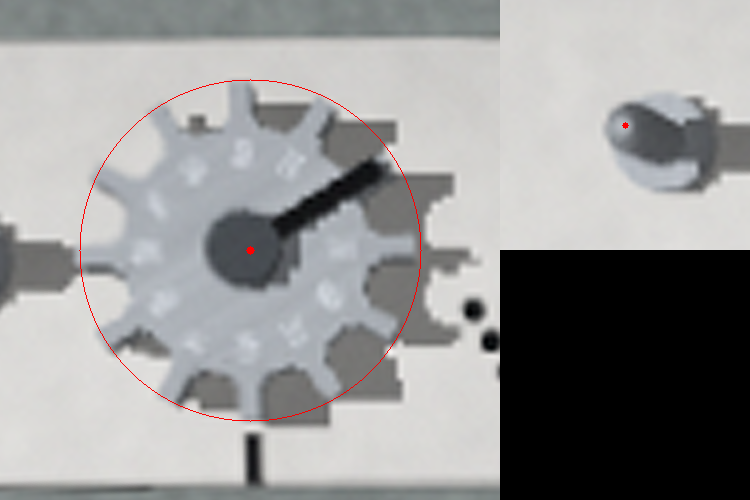

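```bash
python3 - <<'E'
from h import *
delta(0.462,0.1064,.025,110.1)
E
python3 -m creep '{"jaw":[-0.2,-0.2,-0.2,-0.2,-0.2,-0.2,-0.2,-0.2,-0.2,-0.2],"translation":[[0,0.02,-0.036],[0,0.0195,-0.035],[0.02,0,0],[0.02,0,0],[0.02,0,0],[0,0,0],[0,0,0],[0,0,0],[0,0,0],[0,0,0]],"roll":[0,0,-0.11,-0.11,-0.104,0,0,0,0,0]}'
python3 - <<'E'
from h import *
delta(0.462,0.1064,.025,110.1)
c=grab('wrist');np.savez('w4.npz',**c)
print(prof(c,.462,.1064,.016,.033,.0405,12))
a=warp(c,.462,.1064,.045,.055,400).copy();cv2.circle(a,(200,200),3,(0,0,255),-1)
cv2.imwrite('pics/w4.png',np.hstack([a,cv2.resize(c['image'][100:300,156:356,::-1],(400,400))]))
E
```

```text
heading tool y 91.52 tcp [0.5319 0.0653 0.2016] j6 -116.4 F [-0.2 -0.1 -0.2] w 0.0526 t 7.5
roll rad -0.3242  alt 2.8174
shift now-axes [ 0.1766  0.043  -0.0687]   after-roll axes [ 0.1766  0.0627 -0.0515]
time_s: 8.5
tcp_pos: [0.4602, 0.1036, 0.1422]
eef_rot: [13.3, 89.9, 33.4]
contact_force: [-0.1, 0.3, 0.5]
gripper_width: 0.0523
heading tool y 110.1 tcp [0.4602 0.1036 0.1422] j6 -106.6 F [-0.1  0.3  0.5] w 0.0523 t 8.5
roll rad 0.0  alt -3.1416
shift now-axes [0.1172 0.0019 0.0025]   after-roll axes [0.1172 0.0019 0.0025]
(np.float64(19.78694101226641), np.float64(60.560484213285235))
```

View pics/w4.png

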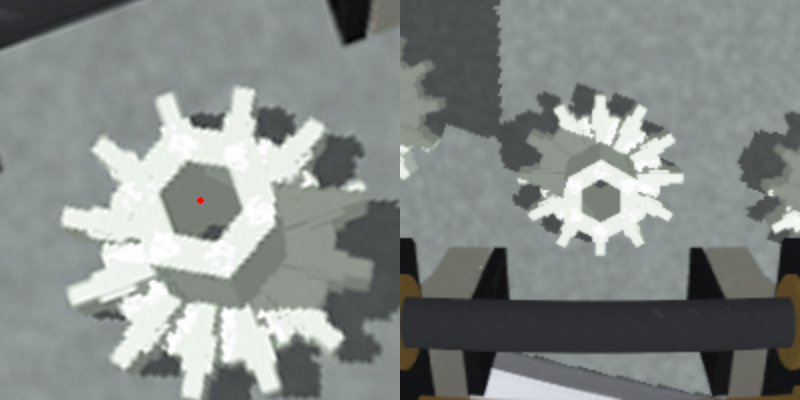

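```bash
python3 -m creep '{"jaw":[-0.2,-0.2,-0.2,-0.2,0.5,0.5,0.5,0.5,0.5,0.5],"translation":[[0.03,0.0018,0.0025],[0.03,0,0],[0.035,0,0],[0.02,0,0],[0,0,0],[0,0,0],[0,0,0],[0,0,0],[0,0,0],[0,0,0]],"roll":[0,0,0,0,0,0,0,0,0,0]}' 25
python3 - <<'E'
from h import *
delta(0.6385,-.09,.14,103.85)
E
```

```text
time_s: 9.55
tcp_pos: [0.4625, 0.1067, 0.0279]
eef_rot: [10.6, 89.8, 30.8]
contact_force: [-1.6, -0.6, 7.9]
gripper_width: 0.0323
heading tool y 110.18 tcp [0.4625 0.1067 0.0279] j6 -106.7 F [-1.6 -0.6  7.9] w 0.0323 t 9.55
roll rad 0.1105  alt -3.0311
shift now-axes [-0.112  -0.2453  0.0977]   after-roll axes [-0.1119 -0.233   0.1241]
```

```bash
python3 -m creep '{"jaw":[0.5,0.5,0.5,0.5,0.5,0.5,0.5,0.5,0.5,0.5],"translation":[[-0.03,0,0],[-0.04,0,0],[-0.042,0,0],[0,-0.033,0.0177],[0,-0.033,0.0177],[0,-0.033,0.0177],[0,-0.033,0.0177],[0,-0.033,0.0177],[0,-0.033,0.0177],[0,-0.033,0.0177]],"roll":[0.055,0.0555,0,0,0,0,0,0,0,0]}' 25
python3 -m creep '{"jaw":[0.5,0.5,0.5,0.5,0.5,0.5,0.5,0.5,0.5,0.5],"translation":[[0,0,0],[0,0,0],[0,0,0],[0,0,0],[0,0,0],[0,0,0],[0,0,0],[0,0,0],[0,0,0],[0,0,0]],"roll":[0,0,0,0,0,0,0,0,0,0]}' 25
python3 - <<'E'
from h import *
delta(0.6385,-.09,.14,103.85)
c=grab('wrist');np.savez('w5.npz',**c)
cv2.imwrite('pics/w5.png',cv2.resize(c['image'][:,:,::-1],None,fx=1.5,fy=1.5,interpolation=cv2.INTER_CUBIC))
E
```

```text
time_s: 10.55
tcp_pos: [0.6376, -0.0899, 0.1387]
eef_rot: [82.4, 90.0, 96.2]
contact_force: [1.2, 0.8, -1.0]
gripper_width: 0.0318
time_s: 11.55
tcp_pos: [0.637, -0.0887, 0.1385]
eef_rot: [170.5, 90.0, -175.7]
contact_force: [-0.7, -0.1, -1.4]
gripper_width: 0.0322
heading tool y 103.82 tcp [ 0.637  -0.0887  0.1385] j6 -85.6 F [-0.7 -0.1 -1.4] w 0.0322 t 11.55
roll rad -0.0005  alt 3.1411
shift now-axes [-0.0015 -0.0017  0.0011]   after-roll axes [-0.0015 -0.0017  0.0011]
```

View pics/w5.png

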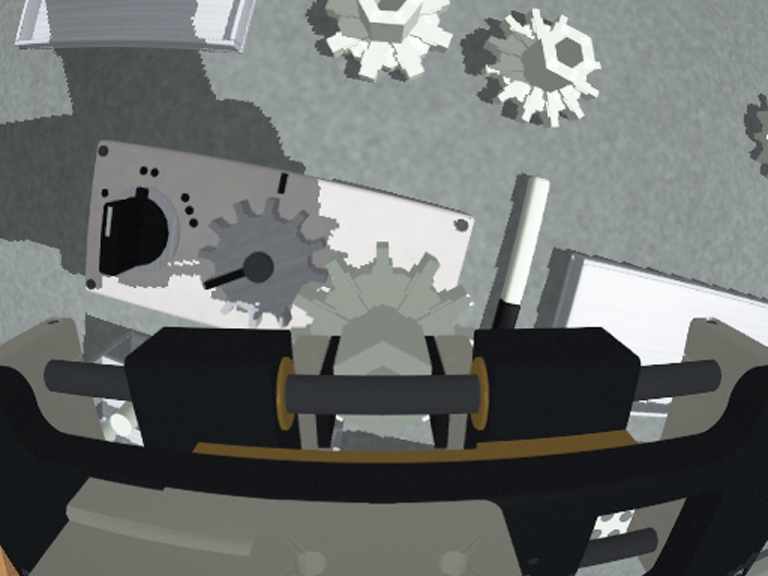

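```bash
python3 -m creep '{"jaw":[0.5,0.5,0.5,0.5,0.5,0.5,0.5,0.5,0.5,0.5],"translation":[[0.015,-0.0017,0.0011],[0.015,0,0],[0.012,0,0],[0.008,0,0],[0.008,0,0],[0.007,0,0],[0,0,0],[0,0,0],[0,0,0],[0,0,0]],"roll":[0,0,0,0,0,0,0,0,0,0]}' 25
python3 - <<'E'
from h import *
delta(0.6385,-.09,.052,103.85)
E
```

```text
time_s: 12.6
tcp_pos: [0.6389, -0.09, 0.0742]
eef_rot: [-7.8, 89.9, 6.0]
contact_force: [0.1, 0.6, -2.0]
gripper_width: 0.0318
heading tool y 103.83 tcp [ 0.6389 -0.09    0.0742] j6 -85.5 F [ 0.1  0.6 -2. ] w 0.0318 t 12.6
roll rad -0.0003  alt 3.1412
shift now-axes [ 0.0222  0.0001 -0.0004]   after-roll axes [ 0.0222  0.0001 -0.0004]
```

```bash
python3 -m creep '{"jaw":[0.5,0.5,0.5,0.5,0.5,0.5,0.5,0.5,0.5,0.5],"translation":[[0.003,0,0],[0.003,0,0],[0.002,0,0],[0.002,0,0],[0.002,0,0],[0,0,0],[0,0,0],[0,0,0],[0,0,0],[0,0,0]],"roll":[0,0,0,0,0,0,0,0,0,0]}' 25
python3 - <<'E'
from h import *
delta(0.6385,-.09,.052,103.85)
c=grab('wrist')
cv2.imwrite('pics/w6.png',cv2.resize(c['image'][:,:,::-1],None,fx=1.5,fy=1.5,interpolation=cv2.INTER_CUBIC))
E
```

```text
time_s: 13.6
tcp_pos: [0.6386, -0.09, 0.0617]
eef_rot: [-4.7, 90.0, 9.2]
contact_force: [0.1, 0.2, -2.0]
gripper_width: 0.0321
heading tool y 103.82 tcp [ 0.6386 -0.09    0.0617] j6 -85.5 F [ 0.1  0.2 -2. ] w 0.0321 t 13.6
roll rad -0.0004  alt 3.1411
shift now-axes [ 0.0097  0.0001 -0.0001]   after-roll axes [ 0.0097  0.0001 -0.0001]
```

View pics/w6.png

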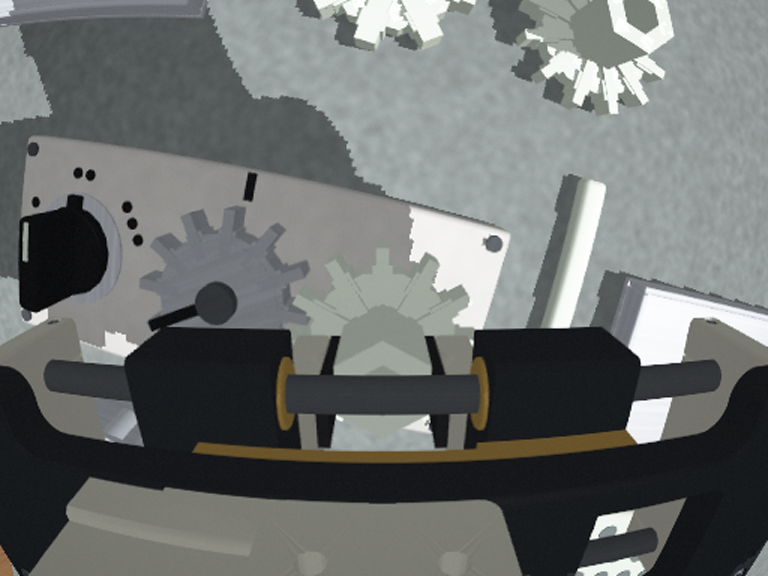

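```bash
python3 -m creep '{"jaw":[0.5,0.5,0.5,0.5,0.5,0.5,0.5,0.5,0.5,0.5],"translation":[[0.003,0,0],[0.003,0,0],[0.002,0,0],[0.002,0,0],[0.001,0,0],[0,0,0],[0,0,0],[0,0,0],[0,0,0],[0,0,0]],"roll":[0,0,0,0,0,0,0,0,0,0]}' 25
python3 - <<'E'
from h import *
delta(0.6385,-.09,.052,103.85)
E
```

```text
time_s: 14.65
tcp_pos: [0.6384, -0.0901, 0.0519]
eef_rot: [-59.9, 90.0, -46.1]
contact_force: [-5.2, 1.8, 10.0]
gripper_width: 0.0318
heading tool y 103.85 tcp [ 0.6384 -0.0901  0.0519] j6 -85.5 F [-5.2  1.8 10. ] w 0.0318 t 14.65
roll rad 0.0001  alt -3.1415
shift now-axes [-0.0001  0.      0.0001]   after-roll axes [-0.0001  0.      0.0001]
```

```bash
python3 -m creep '{"jaw":[0.5,0.5,0.5,0.5,0.5,0.5,0.5,0.5,0.5,0.5],"translation":[[-0.0005,0,0],[0,0,0],[0,0,0],[0,0,0],[0,0,0],[0,0,0],[0,0,0],[0,0,0],[0,0,0],[0,0,0]],"roll":[0,-0.1,-0.14,-0.14,-0.14,-0.14,-0.14,-0.14,-0.14,-0.14]}' 25
python3 -m creep '{"jaw":[0.5,0.5,0.5,0.5,0.5,0.5,0.5,0.5,0.5,0.5],"translation":[[0,0,0],[0,0,0],[0,0,0],[0,0,0],[0,0,0],[0,0,0],[0,0,0],[0,0,0],[0,0,0],[0,0,0]],"roll":[-0.14,-0.14,-0.14,-0.14,-0.14,-0.14,-0.12,0,0,0]}' 25
python3 - <<'E'
from h import *
delta(0.6385,-.09,.052,103.85)
c=grab('wrist');np.savez('w7.npz',**c)
cv2.imwrite('pics/w7.png',cv2.resize(c['image'][:,:,::-1],None,fx=1.5,fy=1.5,interpolation=cv2.INTER_CUBIC))
c=grab('top');cv2.imwrite('pics/t7.png',cv2.resize(c['image'][120:230,220:400,::-1],None,fx=4,fy=4,interpolation=cv2.INTER_CUBIC))
E
```

```text
time_s: 15.65
tcp_pos: [0.6395, -0.0899, 0.052]
eef_rot: [-81.3, 89.9, 2.7]
contact_force: [-0.0, 1.2, 3.8]
gripper_width: 0.0322
time_s: 16.65
tcp_pos: [0.6394, -0.09, 0.052]
eef_rot: [-142.3, 89.9, -3.8]
contact_force: [-1.4, 1.1, 5.5]
gripper_width: 0.0318
heading tool y -131.47 tcp [ 0.6394 -0.09    0.052 ] j6 39.2 F [-1.4  1.1  5.5] w 0.0318 t 16.65
roll rad -0.9656  alt 2.176
shift now-axes [-0.      0.0006  0.0006]   after-roll axes [-0.     -0.0002  0.0008]
```

View pics/w7.png

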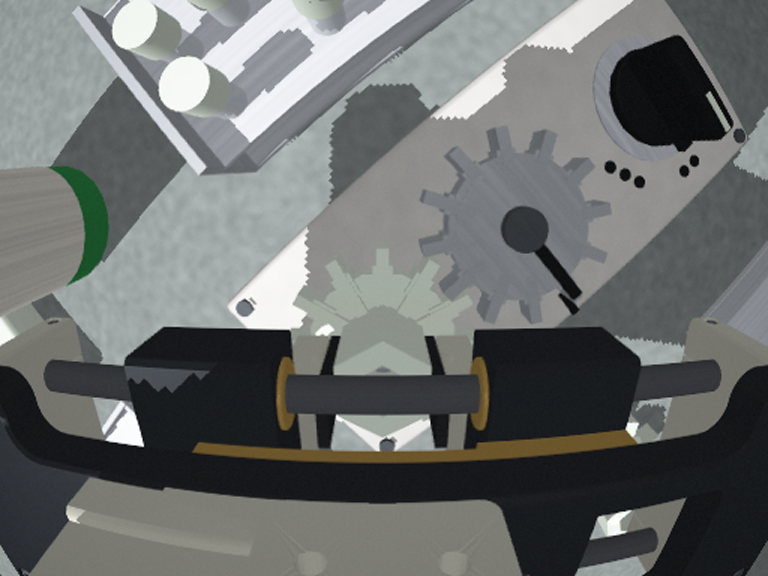

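View pics/t7.png

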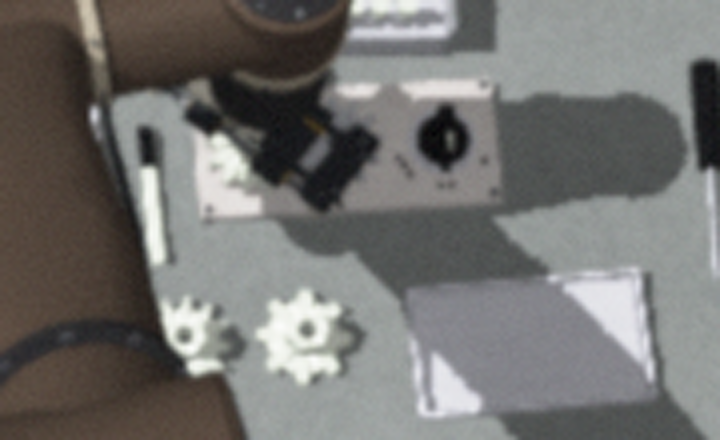

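```bash
python3 - <<'E'
from h import *
c=ld('w7.npz')
P=lambda u,v,z:px2w(c,u/1.5,v/1.5,z)
m=P(524,229,.044);t=P(575,292,.044);i1=P(563,294,.018);i2=P(577,309,.018)
print(m,t,i1,i2,np.degrees(np.arctan2(*(t-m)[[1,0]])))
E
```

```text
[ 0.6393 -0.164   0.044 ] [ 0.6038 -0.1658  0.044 ] [ 0.5935 -0.1648  0.018 ] [ 0.5822 -0.1662  0.018 ] -177.23861761793623
```

```bash
cat > tray.py <<'E'
from h import *
c=grab('top')
def T(name,pts):
    w=np.array([px2w(c,u/2.9+130-.3,v/2.9+130-.3,.022) for u,v in pts])[:,:2]
    ctr=w.mean(0); ydir=((w[0]-w[1])+(w[3]-w[2]))/2; L=np.linalg.norm(ydir); yaw=np.degrees(np.arctan2(-ydir[0],ydir[1]))
    wd=np.linalg.norm((w[0]-w[3]+w[1]-w[2])/2); print(name,ctr,'len',L,'wid',wd,'yaw',yaw)
T('long',[(79,68),(330,39),(345,129),(90,159)])
T('short',[(556,181),(724,166),(740,260),(570,273)])
E
python3 tray.py
```

```text
long [0.6318 0.1955] len 0.310700805497639 wid 0.11571476969508047 yaw 3.733723639016414
short [ 0.4528 -0.3228] len 0.20429913234935587 wid 0.11402701242815254 yaw 1.644793260940236
```

```bash
python3 - <<'E'
import cv2
a=cv2.imread('pics/top0.png')
cv2.imwrite('pics/tz2.png',cv2.resize(a[135:190,150:255],None,fx=7,fy=7,interpolation=cv2.INTER_CUBIC))
cv2.imwrite('pics/tz3.png',cv2.resize(a[180:230,315:390],None,fx=8,fy=8,interpolation=cv2.INTER_CUBIC))
E
```

```text
(no output)
```

View pics/tz2.png

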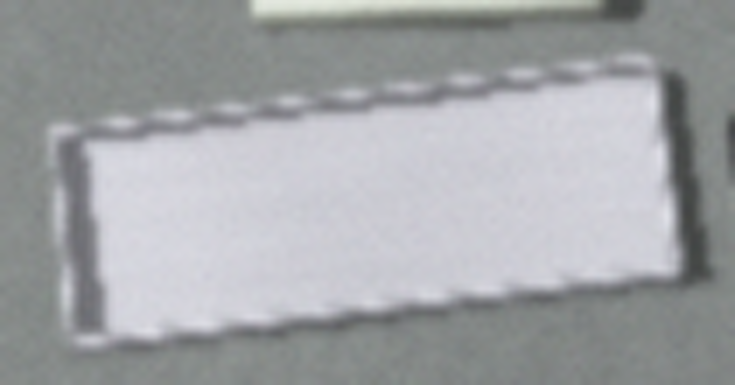

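View pics/tz3.png

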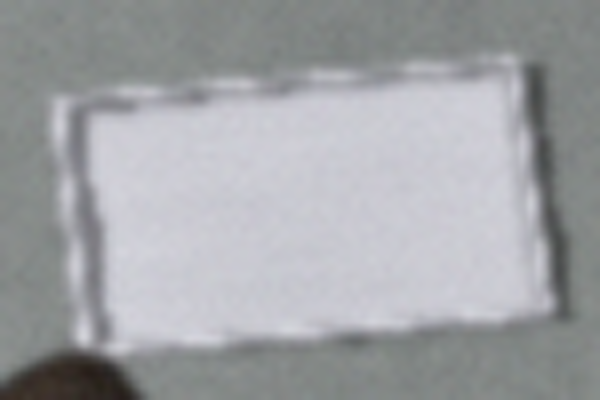

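Pointer lies at the index (0.04 rad off by measurement), gear seated. Now lift it off and carry it to the long tray.

```bash
python3 -m creep '{"jaw":[0.5,0.5,0.5,0.5,0.5,0.5,0.5,0.5,0.5,0.5],"translation":[[-0.005,0,0],[-0.01,0,0],[-0.015,0,0],[-0.02,0,0],[-0.02,0,0],[-0.015,0,0],[0,0,0],[0,0,0],[0,0,0],[0,0,0]],"roll":[0,0,0,0,0,0,0,0,0,0]}' 25
python3 - <<'E'
from h import *
delta(0.6383,.0957,.032,50)
c=grab('wrist')
cv2.imwrite('pics/w8.png',cv2.resize(c['image'][:,:,::-1],None,fx=1,fy=1,interpolation=cv2.INTER_CUBIC))
E
```

```text
time_s: 17.8
tcp_pos: [0.6378, -0.0901, 0.1349]
eef_rot: [45.0, 89.9, -176.3]
contact_force: [-0.1, -0.1, -1.5]
gripper_width: 0.032
heading tool y -131.29 tcp [ 0.6378 -0.0901  0.1349] j6 39.4 F [-0.1 -0.1 -1.5] w 0.032 t 17.8
roll rad -0.0226  alt 3.119
shift now-axes [ 0.1029 -0.14    0.1221]   after-roll axes [ 0.1029 -0.1428  0.1189]
```

View pics/w8.png

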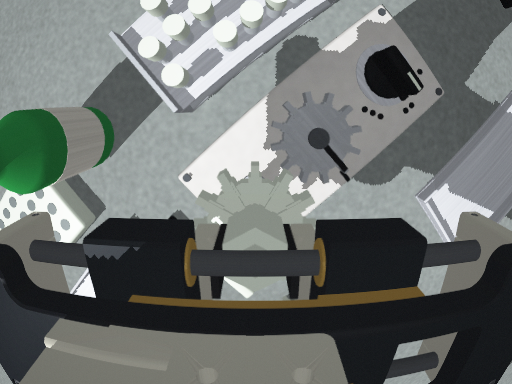

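```bash
python3 -m creep '{"jaw":[0.5,0.5,0.5,0.5,0.5,0.5,0.5,0.5,0.5,0.5],"translation":[[0,-0.028,0.0244],[0,-0.028,0.0244],[0,-0.028,0.0244],[0,-0.028,0.0244],[0,-0.028,0.0244],[0,0,0],[0.03,0,0],[0.03,0,0],[0.02,0,0],[0,0,0]],"roll":[0,0,0,0,0,0,0,0,0,0]}' 25
python3 - <<'E'
from h import *
delta(0.6383,.0957,.032,50)
c=grab('wrist')
cv2.imwrite('pics/w9.png',cv2.resize(c['image'][:,:,::-1],None,fx=1,fy=1,interpolation=cv2.INTER_CUBIC))
E
```

```text
time_s: 18.85
tcp_pos: [0.6367, 0.0945, 0.0523]
eef_rot: [61.3, 89.6, -160.0]
contact_force: [-0.5, -1.7, -3.1]
gripper_width: 0.0318
heading tool y -131.32 tcp [0.6367 0.0945 0.0523] j6 23.0 F [-0.5 -1.7 -3.1] w 0.0318 t 18.85
roll rad -0.023  alt 3.1186
shift now-axes [ 0.0203 -0.0021 -0.0005]   after-roll axes [ 0.0203 -0.0021 -0.0006]
```

View pics/w9.png

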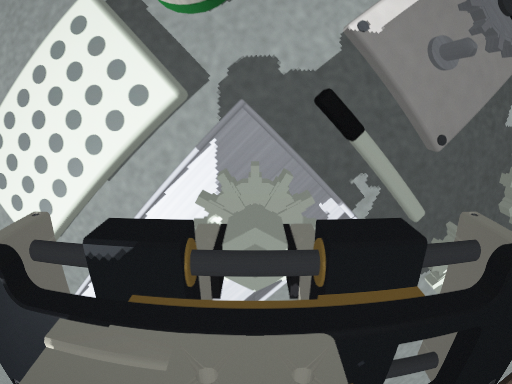

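```bash
python3 -m creep '{"jaw":[0.5,0.5,0.5,-0.2,-0.2,-0.2,-0.2,-0.2,-0.2,-0.2],"translation":[[0.01,-0.002,0],[0.0095,0,0],[0,0,0],[0,0,0],[0,0,0],[0,0,0],[-0.01,0,0],[-0.04,0,0],[-0.04,0,0],[-0.03,0,0]],"roll":[0,0,0,0,0,0,0,0,0,0]}' 25
python3 - <<'E'
from h import *
delta(0.470,-.019,.15,52.3)
c=grab('wrist')
cv2.imwrite('pics/w10.png',cv2.resize(c['image'][:,:,::-1],None,fx=1,fy=1,interpolation=cv2.INTER_CUBIC))
c=grab('top');cv2.imwrite('pics/t10.png',cv2.resize(c['image'][110:290,90:400,::-1],None,fx=2.5,fy=2.5,interpolation=cv2.INTER_CUBIC))
E
```

```text
time_s: 19.9
tcp_pos: [0.6413, 0.0973, 0.1604]
eef_rot: [-125.7, 89.8, 13.0]
contact_force: [1.0, -0.2, 0.2]
gripper_width: 0.0524
heading tool y -131.25 tcp [0.6413 0.0973 0.1604] j6 22.9 F [ 1.  -0.2  0.2] w 0.0524 t 19.9
roll rad -0.0619  alt 3.0797
shift now-axes [0.0098 0.2004 0.0522]   after-roll axes [0.0098 0.1968 0.0645]
```

View pics/w10.png

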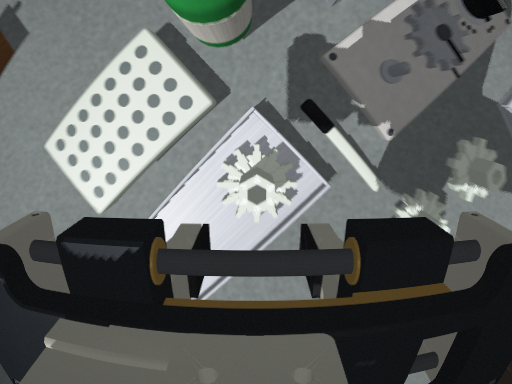

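View pics/t10.png

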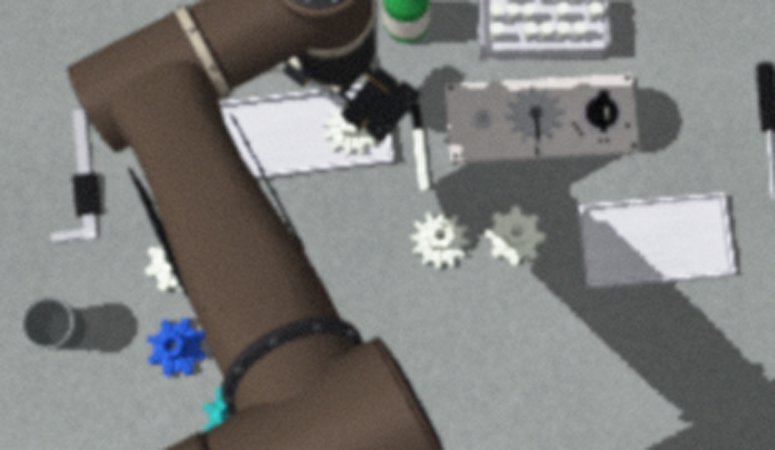

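```bash
python3 -m creep '{"jaw":[-0.2,-0.2,-0.2,-0.2,-0.2,-0.2,-0.2,-0.2,-0.2,-0.2],"translation":[[0.01,0,0],[0,0.033,0.0107],[0,0.033,0.0107],[0,0.033,0.0107],[0,0.033,0.0107],[0,0.033,0.0107],[0,0.032,0.0107],[0,0,0],[0,0,0],[0,0,0]],"roll":[-0.062,0,0,0,0,0,0,0,0,0]}' 25
python3 - <<'E'
from h import *
delta(0.470,-.019,.025,52.3)
print(get_state()['joints'])
c=grab('wrist');np.savez('w11.npz',**c)
print(prof(c,.470,-.019,.016,.033,.0405,12))
a=warp(c,.470,-.019,.045,.055,400).copy();cv2.circle(a,(200,200),3,(0,0,255),-1)
cv2.imwrite('pics/w11.png',np.hstack([a,cv2.resize(c['image'][100:300,156:356,::-1],(400,400))]))
E
```

```text
time_s: 21.0
tcp_pos: [0.47, -0.019, 0.1471]
eef_rot: [-128.3, 89.9, 14.0]
contact_force: [-0.1, 0.9, 0.3]
gripper_width: 0.0525
heading tool y -127.7 tcp [ 0.47   -0.019   0.1471] j6 30.5 F [-0.1  0.9  0.3] w 0.0525 t 21.0
roll rad -0.0  alt 3.1415
shift now-axes [0.1221 0.0001 0.0001]   after-roll axes [0.1221 0.0001 0.0001]
[ 21.7541   5.1695 -30.8875   0.0123 -53.87    30.5361]
(np.float64(22.720203473712743), np.float64(58.053921442522864))
```

View pics/w11.png

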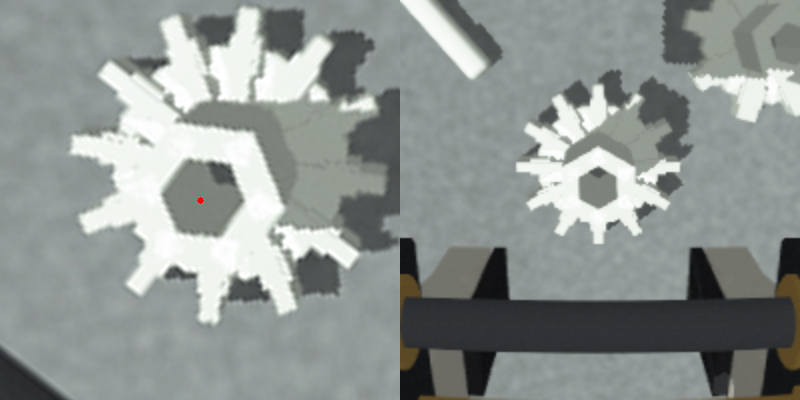

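```bash
python3 -m creep '{"jaw":[-0.2,-0.2,-0.2,-0.2,0.5,0.5,0.5,0.5,0.5,0.5],"translation":[[0.04,0,0],[0.04,0,0],[0.03,0,0],[0.011,0,0],[0,0,0],[0,0,0],[0,0,0],[0,0,0],[-0.03,0,0],[-0.03,0,0]],"roll":[0,0,0,0,0,0,0,0,0,0]}' 25
python3 - <<'E'
from h import *
delta(0.6318,.1955,.1,54)
E
```

```text
time_s: 22.05
tcp_pos: [0.4686, -0.0196, 0.0865]
eef_rot: [53.4, 89.9, -164.3]
contact_force: [1.7, 0.7, -1.1]
gripper_width: 0.0318
heading tool y -127.73 tcp [ 0.4686 -0.0196  0.0865] j6 30.5 F [ 1.7  0.7 -1.1] w 0.0318 t 22.05
roll rad -0.0301  alt 3.1115
shift now-axes [-0.0138 -0.27    0.0025]   after-roll axes [-0.0138 -0.2699 -0.0056]
```

```bash
python3 -m creep '{"jaw":[0.5,0.5,0.5,0.5,0.5,0.5,0.5,0.5,0.5,0.5],"translation":[[-0.02,0,0],[0,-0.038,0],[0,-0.038,0],[0,-0.038,0],[0,-0.038,0],[0,-0.038,0],[0,-0.04,0],[0,-0.04,0.0025],[0,0,0],[0,0,0]],"roll":[0,0,0,0,0,0,0,0,0,0]}' 25
python3 - <<'E'
from h import *
delta(0.6318,.1955,.031,54)
E
```

```text
time_s: 23.05
tcp_pos: [0.6323, 0.1965, 0.1055]
eef_rot: [29.3, 90.0, 171.6]
contact_force: [-1.3, 0.2, -1.4]
gripper_width: 0.0317
heading tool y -127.68 tcp [0.6323 0.1965 0.1055] j6 18.2 F [-1.3  0.2 -1.4] w 0.0317 t 23.05
roll rad -0.0292  alt 3.1124
shift now-axes [ 0.0745  0.001  -0.0002]   after-roll axes [ 0.0745  0.0011 -0.0002]
```

```bash
python3 -m creep '{"jaw":[0.5,0.5,0.5,0.5,-0.2,-0.2,-0.2,-0.2,-0.2,-0.2],"translation":[[0.03,0.001,0],[0.03,0,0],[0.0145,0,0],[0,0,0],[0,0,0],[0,0,0],[0,0,0],[-0.02,0,0],[-0.05,0,0],[-0.05,0,0]],"roll":[0,0,0,0,0,0,0,0,0,0]}' 25
python3 - <<'E'
from h import *
delta(0.427,.228,.15,46)
c=grab('wrist')
cv2.imwrite('pics/w12.png',c['image'][:,:,::-1])
c=grab('top');cv2.imwrite('pics/t12.png',cv2.resize(c['image'][110:290,90:400,::-1],None,fx=2.5,fy=2.5,interpolation=cv2.INTER_CUBIC))
E
```

```text
time_s: 24.05
tcp_pos: [0.6311, 0.1945, 0.152]
eef_rot: [72.6, 89.9, -145.1]
contact_force: [1.7, 0.6, -1.0]
gripper_width: 0.0522
heading tool y -127.71 tcp [0.6311 0.1945 0.152 ] j6 18.3 F [ 1.7  0.6 -1. ] w 0.0522 t 24.05
roll rad 0.1097  alt -3.0318
shift now-axes [0.0023 0.0984 0.182 ]   after-roll axes [0.0023 0.1177 0.1701]
```

View pics/w12.png

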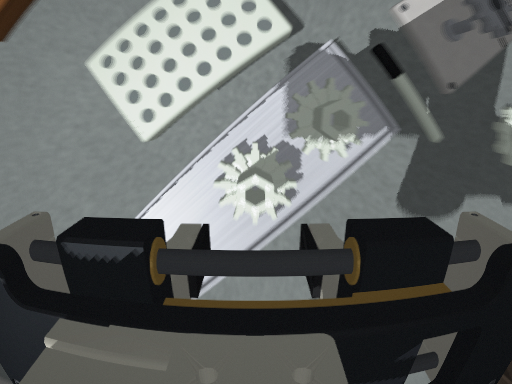

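View pics/t12.png

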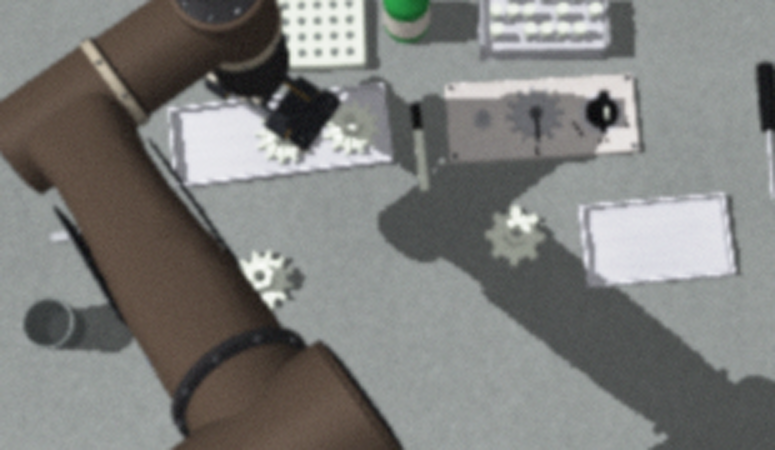

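```bash
python3 -m creep '{"jaw":[-0.2,-0.2,-0.2,-0.2,-0.2,-0.2,-0.2,-0.2,-0.2,-0.2],"translation":[[0,0.0165,0.03],[0,0.0165,0.03],[0,0.0165,0.03],[0,0.0165,0.03],[0,0.0165,0.031],[0,0.0165,0.031],[0,0,0],[0,0,0],[0,0,0],[0,0,0]],"roll":[0,0,0,0,0,0,0,0,0,0]}' 25
python3 - <<'E'
from h import *
delta(0.427,.228,.025,46.7)
print(get_state()['joints'])
c=grab('wrist');np.savez('w13.npz',**c)
print(prof(c,.427,.228,.016,.033,.0405,12))
a=warp(c,.427,.228,.045,.055,400).copy();cv2.circle(a,(200,200),3,(0,0,255),-1)
cv2.imwrite('pics/w13.png',np.hstack([a,cv2.resize(c['image'][100:300,156:356,::-1],(400,400))]))
E
```

```text
time_s: 25.15
tcp_pos: [0.4279, 0.228, 0.1511]
eef_rot: [-110.8, 90.0, 31.5]
contact_force: [0.5, -0.2, -0.1]
gripper_width: 0.0522
heading tool y -127.76 tcp [0.4279 0.228  0.1511] j6 0.9 F [ 0.5 -0.2 -0.1] w 0.0522 t 25.15
roll rad 0.0966  alt -3.0449
shift now-axes [0.1261 0.0006 0.0008]   after-roll axes [0.1261 0.0006 0.0007]
[ 51.3506   6.3628 -28.8899   0.0038 -54.7387   0.8845]
(np.float64(16.908001329875447), np.float64(58.831260200533194))
```

View pics/w13.png

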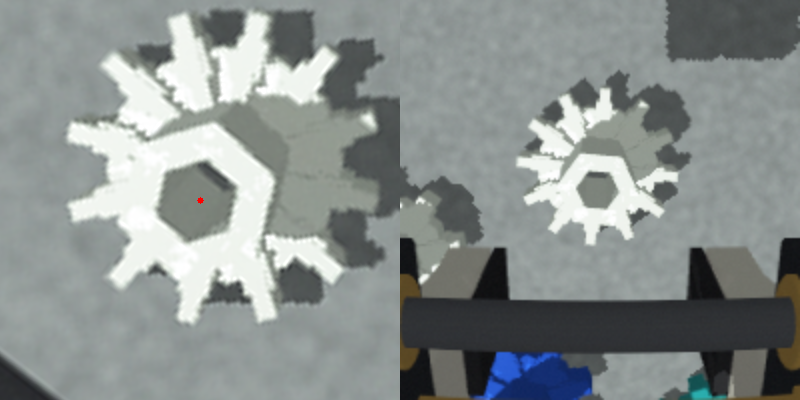

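```bash
python3 -m creep '{"jaw":[-0.2,-0.2,-0.2,-0.2,-0.2,0.5,0.5,0.5,0.5,0.5],"translation":[[0.02,0.0006,0.0008],[0.025,0,0],[0.03,0,0],[0.03,0,0],[0.0205,0,0],[0,0,0],[0,0,0],[0,0,0],[0,0,0],[-0.03,0,0]],"roll":[-0.145,-0.145,-0.14,0,0,0,0,0,0,0]}' 25
python3 - <<'E'
from h import *
delta(0.6253,.2953,.105,77)
E
```

```text
time_s: 26.2
tcp_pos: [0.4247, 0.2264, 0.0539]
eef_rot: [56.7, 89.7, -136.4]
contact_force: [0.1, 0.1, -2.0]
gripper_width: 0.0317
heading tool y -103.13 tcp [0.4247 0.2264 0.0539] j6 25.4 F [ 0.1  0.1 -2. ] w 0.0317 t 26.2
roll rad -0.0023  alt 3.1393
shift now-axes [-0.0521 -0.1125 -0.1796]   after-roll axes [-0.0521 -0.1121 -0.1798]
```

```bash
python3 -m creep '{"jaw":[0.5,0.5,0.5,0.5,0.5,0.5,0.5,0.5,0.5,0.5],"translation":[[-0.025,0,0],[-0.027,0,0],[0,-0.0187,-0.03],[0,-0.0187,-0.03],[0,-0.0187,-0.03],[0,-0.0187,-0.03],[0,-0.0187,-0.03],[0,-0.0187,-0.03],[0,0,0],[0,0,0]],"roll":[0,0,0,0,0,0,0,0,0,0]}' 25
python3 - <<'E'
from h import *
delta(0.6253,.2953,.0305,77)
c=grab('wrist')
cv2.imwrite('pics/w14.png',c['image'][:,:,::-1])
E
```

```text
time_s: 27.2
tcp_pos: [0.6271, 0.2963, 0.1073]
eef_rot: [24.7, 90.0, -168.4]
contact_force: [0.4, -0.2, -2.5]
gripper_width: 0.0319
heading tool y -103.13 tcp [0.6271 0.2963 0.1073] j6 35.5 F [ 0.4 -0.2 -2.5] w 0.0319 t 27.2
roll rad -0.0023  alt 3.1393
shift now-axes [0.0768 0.0014 0.0014]   after-roll axes [0.0768 0.0014 0.0014]
```

View pics/w14.png

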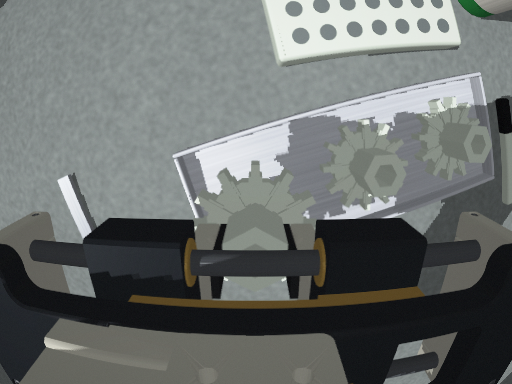

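```bash
python3 -m creep '{"jaw":[0.5,0.5,0.5,0.5,-0.2,-0.2,-0.2,-0.2,-0.2,-0.2],"translation":[[0.03,0.0014,0.001],[0.03,0,0],[0.0165,0,0],[0,0,0],[0,0,0],[0,0,0],[0,0,0],[-0.02,0,0],[-0.05,0,0],[-0.05,0,0]],"roll":[0,0,0,0,0,0,0,0,0,0]}' 25
python3 - <<'E'
from h import *
delta(0.4575,.35,.15,77)
c=grab('wrist')
cv2.imwrite('pics/w15.png',c['image'][:,:,::-1])
c=grab('top');cv2.imwrite('pics/t15.png',cv2.resize(c['image'][110:290,90:400,::-1],None,fx=2.5,fy=2.5,interpolation=cv2.INTER_CUBIC))
E
```

```text
time_s: 28.25
tcp_pos: [0.6251, 0.2949, 0.1521]
eef_rot: [55.3, 89.9, -137.8]
contact_force: [0.6, 0.6, 0.2]
gripper_width: 0.0526
heading tool y -103.08 tcp [0.6251 0.2949 0.1521] j6 35.6 F [0.6 0.6 0.2] w 0.0526 t 28.25
roll rad -0.0014  alt 3.1402
shift now-axes [ 0.0022 -0.0157  0.1757]   after-roll axes [ 0.0022 -0.016   0.1757]
```

View pics/w15.png

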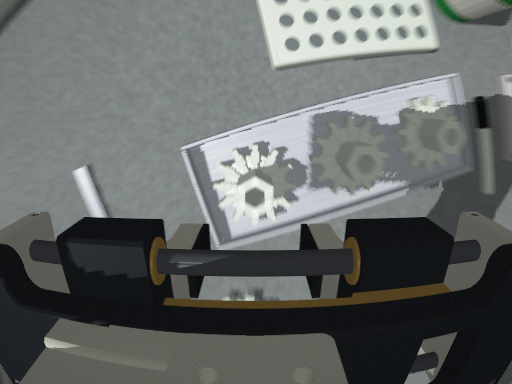

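View pics/t15.png

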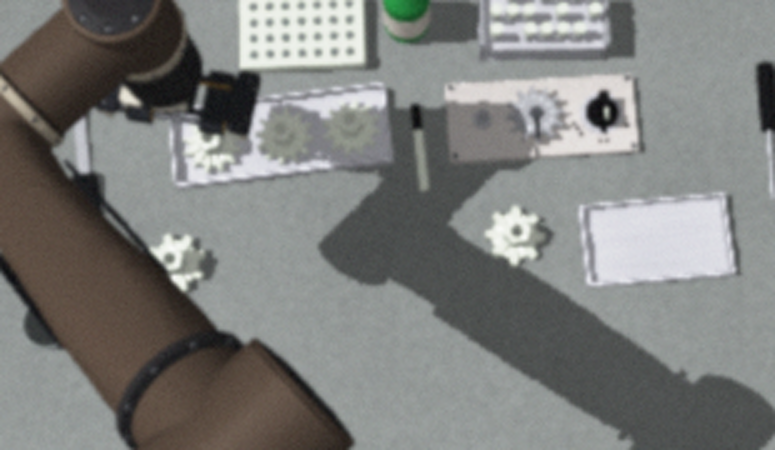

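```bash
python3 -m creep '{"jaw":[-0.2,-0.2,-0.2,-0.2,-0.2,-0.2,-0.2,-0.2,-0.2,-0.2],"translation":[[0,-0.003,0.03],[0,-0.003,0.03],[0,-0.003,0.03],[0,-0.003,0.03],[0,-0.002,0.028],[0,-0.002,0.0277],[0,0,0],[0,0,0],[0,0,0],[0,0,0]],"roll":[0,0,0,0,0,0,0,0,0,0]}' 25
python3 - <<'E'
from h import *
delta(0.4575,.35,.025,77)
c=grab('wrist');np.savez('w16.npz',**c)
print(prof(c,.4575,.35,.016,.033,.0405,8))
a=warp(c,.4575,.35,.045,.055,400).copy();cv2.circle(a,(200,200),3,(0,0,255),-1)
cv2.imwrite('pics/w16.png',np.hstack([a,cv2.resize(c['image'][100:300,156:356,::-1],(400,400))]))
c=grab('top');print(px2w(c,110,238,.09))
E
```

```text
time_s: 29.35
tcp_pos: [0.4588, 0.3505, 0.1511]
eef_rot: [-135.4, 90.0, 31.5]
contact_force: [-0.2, 1.0, -0.0]
gripper_width: 0.0525
heading tool y -103.13 tcp [0.4588 0.3505 0.1511] j6 20.1 F [-0.2  1.  -0. ] w 0.0525 t 29.35
roll rad -0.0022  alt 3.1393
shift now-axes [0.1261 0.0008 0.0012]   after-roll axes [0.1261 0.0008 0.0012]
(np.float64(15.980626098163189), np.float64(61.75602271437039))
[0.3774 0.5014 0.09  ]
```

View pics/w16.png

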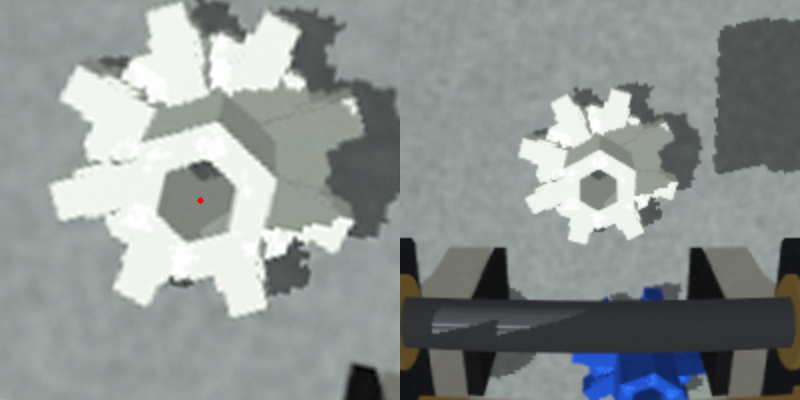

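```bash
python3 -m creep '{"jaw":[-0.2,-0.2,-0.2,-0.2,-0.2,0.5,0.5,0.5,0.5,0.5],"translation":[[0.035,0.0001,0.0012],[0.035,0,0],[0.03,0,0],[0.02,0,0],[0.0055,0,0],[0,0,0],[0,0,0],[0,0,0],[0,0,0],[-0.03,0,0]],"roll":[0.015,0,0,0,0,0,0,0,0,0]}' 25
python3 - <<'E'
from h import *
delta(0.4542,-.3718,.13,76)
E
```

```text
time_s: 30.45
tcp_pos: [0.4552, 0.349, 0.0532]
eef_rot: [61.9, 89.7, -132.1]
contact_force: [0.7, 1.1, -1.5]
gripper_width: 0.032
heading tool y -103.99 tcp [0.4552 0.349  0.0532] j6 19.1 F [ 0.7  1.1 -1.5] w 0.032 t 30.45
roll rad 0.0002  alt -3.1414
shift now-axes [-0.0737  0.7    -0.173 ]   after-roll axes [-0.0737  0.7    -0.1731]
```

```bash
python3 -m creep '{"jaw":[0.5,0.5,0.5,0.5,0.5,0.5,0.5,0.5,0.5,0.5],"translation":[[-0.037,0,0],[-0.037,0,0],[0,0.035,-0.0088],[0,0.042,-0.0105],[0,0.042,-0.0105],[0,0.042,-0.0105],[0,0.042,-0.0105],[0,0.042,-0.0105],[0,0.042,-0.0105],[0,0.042,-0.0105]],"roll":[0,0,0,0,0,0,0,0,0,0]}' 25
python3 -m creep '{"jaw":[0.5,0.5,0.5,0.5,0.5,0.5,0.5,0.5,0.5,0.5],"translation":[[0,0.042,-0.0105],[0,0.042,-0.0105],[0,0.042,-0.0105],[0,0.042,-0.0105],[0,0.042,-0.0105],[0,0.042,-0.0105],[0,0.042,-0.0105],[0,0.042,-0.0105],[0,0.03,-0.0072],[0,0,0]],"roll":[0,0,0,0,0,0,0,0,0,0]}' 25
python3 - <<'E'
from h import *
delta(0.4542,-.3718,.03,76)
print(get_state()['joints'])
c=grab('wrist')
cv2.imwrite('pics/w17.png',c['image'][:,:,::-1])
E
```

```text
time_s: 31.45
tcp_pos: [0.4572, 0.0103, 0.1302]
eef_rot: [-134.3, 89.9, 31.8]
contact_force: [1.1, -0.2, -1.2]
gripper_width: 0.032
time_s: 32.45
tcp_pos: [0.4575, -0.3687, 0.1295]
eef_rot: [122.7, 90.0, -71.4]
contact_force: [-0.1, 0.8, -2.4]
gripper_width: 0.032
heading tool y -104.14 tcp [ 0.4575 -0.3687  0.1295] j6 95.6 F [-0.1  0.8 -2.4] w 0.032 t 32.45
roll rad -0.0024  alt 3.1392
shift now-axes [0.0995 0.0038 0.0025]   after-roll axes [0.0995 0.0038 0.0025]
[-19.7962  17.0031 -18.1139   0.029  -54.8642  95.6413]
```

View pics/w17.png

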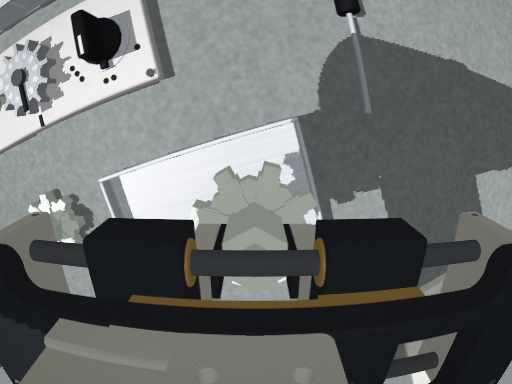

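```bash
python3 -m creep '{"jaw":[0.5,0.5,0.5,0.5,0.5,-0.2,-0.2,-0.2,-0.2,-0.2],"translation":[[0.035,0.0038,0.0025],[0.03,0,0],[0.02,0,0],[0.0145,0,0],[0,0,0],[0,0,0],[0,0,0],[0,0,0],[-0.02,0,0],[-0.05,0,0]],"roll":[0,0,0,0,0,0,0,0,0,0]}' 25
python3 - <<'E'
from h import *
delta(0.471,-.126,.15,76)
c=grab('wrist')
cv2.imwrite('pics/w18.png',c['image'][:,:,::-1])
c=grab('top');cv2.imwrite('pics/t18.png',cv2.resize(c['image'][110:290,90:400,::-1],None,fx=2.5,fy=2.5,interpolation=cv2.INTER_CUBIC))
E
```

```text
time_s: 33.5
tcp_pos: [0.4519, -0.367, 0.0972]
eef_rot: [-12.8, 89.5, 153.2]
contact_force: [0.9, -0.6, 0.2]
gripper_width: 0.0522
heading tool y -103.98 tcp [ 0.4519 -0.367   0.0972] j6 96.0 F [ 0.9 -0.6  0.2] w 0.0522 t 33.5
roll rad 0.0003  alt -3.1412
shift now-axes [-0.0521 -0.2386  0.0401]   after-roll axes [-0.0521 -0.2386  0.0402]
```

View pics/w18.png

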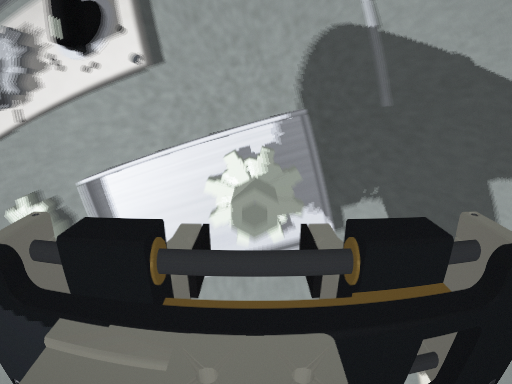

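View pics/t18.png

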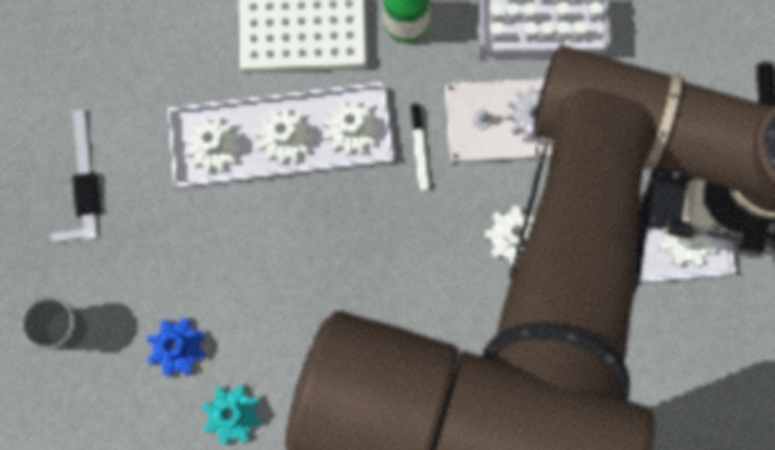

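```bash
python3 -m creep '{"jaw":[-0.2,-0.2,-0.2,-0.2,-0.2,-0.2,-0.2,-0.2,-0.2,-0.2],"translation":[[-0.04,0,0],[-0.012,-0.04,0.0067],[0,-0.04,0.0067],[0,-0.04,0.0067],[0,-0.04,0.0067],[0,-0.04,0.0067],[0,-0.0386,0.0067],[0,0,0],[0,0,0],[0,0,0]],"roll":[0,0,0,0,0,0,0,0,0,0]}' 25
python3 - <<'E'
from h import *
delta(0.471,-.126,.025,76)
c=grab('wrist');np.savez('w19.npz',**c)
print(prof(c,.471,-.126,.016,.033,.0405,8))
a=warp(c,.471,-.126,.045,.055,400).copy();cv2.circle(a,(200,200),3,(0,0,255),-1)
cv2.imwrite('pics/w19.png',np.hstack([a,cv2.resize(c['image'][100:300,156:356,::-1],(400,400))]))
E
```

```text
time_s: 34.6
tcp_pos: [0.4731, -0.1276, 0.1523]
eef_rot: [-163.6, 90.0, 2.5]
contact_force: [-0.7, 1.1, -0.8]
gripper_width: 0.0528
heading tool y -103.95 tcp [ 0.4731 -0.1276  0.1523] j6 68.1 F [-0.7  1.1 -0.8] w 0.0528 t 34.6
roll rad 0.0009  alt -3.1407
shift now-axes [ 0.1273 -0.0011  0.0025]   after-roll axes [ 0.1273 -0.0011  0.0025]
(np.float64(39.62290558421806), np.float64(63.70150498368816))
```

View pics/w19.png

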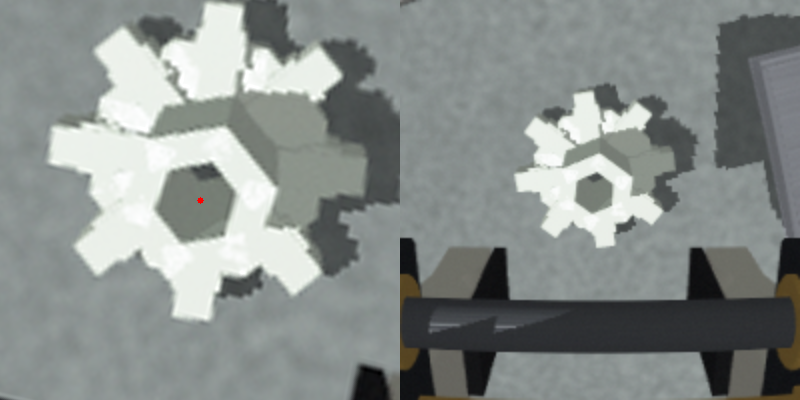

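```bash
python3 -m creep '{"jaw":[-0.2,-0.2,-0.2,-0.2,-0.2,0.5,0.5,0.5,0.5,0.5],"translation":[[0.035,-0.0015,0.0033],[0.035,0,0],[0.03,0,0],[0.02,0,0],[0.0065,0,0],[0,0,0],[0,0,0],[0,0,0],[0,0,0],[-0.03,0,0]],"roll":[0.111,0,0,0,0,0,0,0,0,0]}' 25
python3 - <<'E'
from h import *
delta(0.4514,-.2738,.115,70)
E
```

```text
time_s: 35.65
tcp_pos: [0.4678, -0.1251, 0.0537]
eef_rot: [21.3, 89.7, -179.0]
contact_force: [-0.5, -0.1, -1.5]
gripper_width: 0.0318
heading tool y -110.34 tcp [ 0.4678 -0.1251  0.0537] j6 61.4 F [-0.5 -0.1 -1.5] w 0.0318 t 35.65
roll rad -0.006  alt 3.1356
shift now-axes [-0.0612  0.1453 -0.036 ]   after-roll axes [-0.0612  0.1455 -0.0352]
```

```bash
python3 -m creep '{"jaw":[0.5,0.5,0.5,0.5,0.5,0.5,0.5,0.5,0.5,0.5],"translation":[[-0.03,0,0],[-0.032,0,0],[0,0.036,-0.009],[0,0.036,-0.009],[0,0.036,-0.009],[0,0.036,-0.009],[0,0,0],[0,0,0],[0,0,0],[0,0,0]],"roll":[0,0,0,0,0,0,0,0,0,0]}' 25
python3 - <<'E'
from h import *
delta(0.4514,-.2738,.03,70)
c=grab('wrist')
cv2.imwrite('pics/w20.png',c['image'][:,:,::-1])
E
```

```text
time_s: 36.65
tcp_pos: [0.4542, -0.2717, 0.1178]
eef_rot: [-145.5, 90.0, 14.3]
contact_force: [-0.4, 0.3, -2.0]
gripper_width: 0.0318
heading tool y -110.23 tcp [ 0.4542 -0.2717  0.1178] j6 79.4 F [-0.4  0.3 -2. ] w 0.0318 t 36.65
roll rad -0.004  alt 3.1376
shift now-axes [0.0878 0.003  0.0019]   after-roll axes [0.0878 0.003  0.0019]
```

View pics/w20.png

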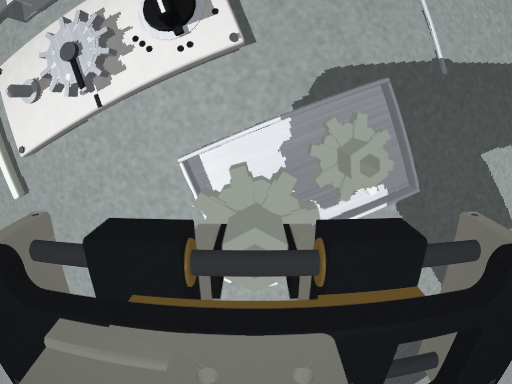

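```bash
python3 -m creep '{"jaw":[0.5,0.5,0.5,0.5,0.5,-0.2,-0.2,-0.2,-0.2,-0.2],"translation":[[0.03,0.0015,0.0019],[0.03,0,0],[0.015,0,0],[0.0125,0,0],[0,0,0],[0,0,0],[0,0,0],[0,0,0],[-0.02,0,0],[-0.05,0,0]],"roll":[0,0,0,0,0,0,0,0,0,0]}' 25
python3 -m creep '{"jaw":[-0.2,-0.2,-0.2,-0.2,-0.2,-0.2,-0.2,-0.2,-0.2,-0.2],"translation":[[-0.04,0,0],[-0.02,0,0],[0,0,0],[0,0,0],[0,0,0],[0,0,0],[0,0,0],[0,0,0],[0,0,0],[0,0,0]],"roll":[0,0,0,0,0,0,0,0,0,0]}' 25
python3 - <<'E'
from h import *
delta(0.64,-.26,.14,91)
c=grab('wrist')
cv2.imwrite('pics/w21.png',c['image'][:,:,::-1])
c=grab('top');cv2.imwrite('pics/t21.png',cv2.resize(c['image'][110:290,90:400,::-1],None,fx=2.5,fy=2.5,interpolation=cv2.INTER_CUBIC))
E
```

```text
time_s: 37.7
tcp_pos: [0.4489, -0.2725, 0.0976]
eef_rot: [4.5, 89.6, 164.2]
contact_force: [1.5, 0.6, -0.3]
gripper_width: 0.0527
time_s: 38.7
tcp_pos: [0.4517, -0.2733, 0.1599]
eef_rot: [11.4, 90.0, 171.1]
contact_force: [0.6, 0.4, -0.5]
gripper_width: 0.0526
heading tool y -110.3 tcp [ 0.4517 -0.2733  0.1599] j6 79.6 F [ 0.6  0.4 -0.5] w 0.0526 t 38.7
roll rad -0.3717  alt 2.7699
shift now-axes [ 0.0198 -0.0778 -0.172 ]   after-roll axes [ 0.0198 -0.01   -0.1885]
```

View pics/w21.png

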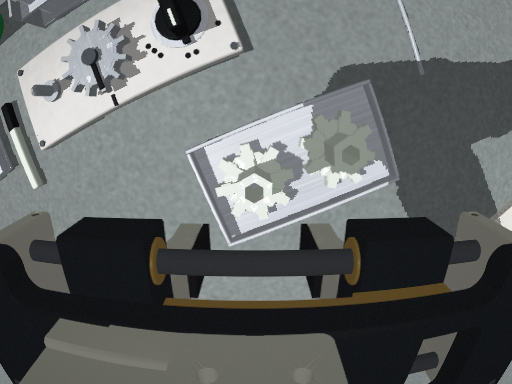

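View pics/t21.png

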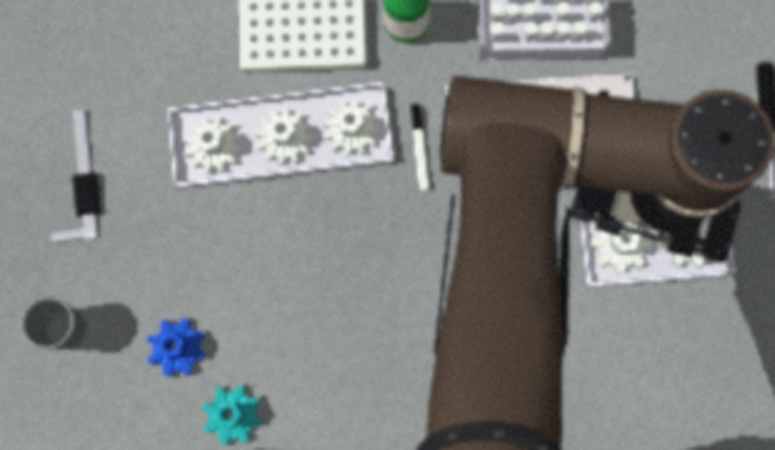

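```bash
python3 -m creep '{"jaw":[-0.2,-0.2,-0.2,-0.2,-0.2,-0.2,-0.2,-0.2,-0.2,-0.2],"translation":[[0,0,0],[0,0,0],[0,0,0],[0.02,-0.002,-0.0377],[0,-0.002,-0.0377],[0,-0.002,-0.0377],[0,-0.002,-0.0377],[0,-0.002,-0.0377],[0,0,0],[0,0,0]],"roll":[-0.124,-0.124,-0.124,0,0,0,0,0,0,0]}' 12
python3 - <<'E'
from h import *
delta(0.6395,-.2605,.039,91)
c=grab('wrist')
cv2.imwrite('pics/w22.png',c['image'][:,:,::-1])
k=w2px(c,[.6398,-.2602,.062]); print(k)
E
```

```text
time_s: 39.8
tcp_pos: [0.6402, -0.2596, 0.1389]
eef_rot: [-12.4, 89.9, 168.6]
contact_force: [-0.7, 0.3, -0.3]
gripper_width: 0.0529
heading tool y -88.96 tcp [ 0.6402 -0.2596  0.1389] j6 97.0 F [-0.7  0.3 -0.3] w 0.0529 t 39.8
roll rad 0.0007  alt -3.1409
shift now-axes [0.0999 0.0009 0.0006]   after-roll axes [0.0999 0.0009 0.0005]
[255.5639 199.5762]
```

View pics/w22.png

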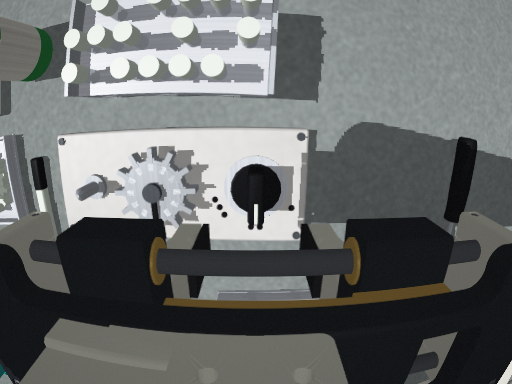

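```bash
python3 -m creep '{"jaw":[-0.2,-0.2,-0.2,-0.2,0.9,0.9,0.9,0.9,0.9,0.9],"translation":[[0.03,0.0005,0.0005],[0.03,0,0],[0.025,0,0],[0.0125,0,0],[0,0,0],[0,0,0],[0,0,0],[0,0,0],[0,0,0],[0,0,0]],"roll":[0,0,0,0,0,0,0,0,0,0]}' 12
python3 -m creep '{"jaw":[0.9,0.9,0.9,0.9,0.9,0.9,0.9,0.9,0.9,0.9],"translation":[[0,0,0],[0,0,0],[0,0,0],[0,0,0],[0,0,0],[0,0,0],[0,0,0],[0,0,0],[0,0,0],[0,0,0]],"roll":[0,-0.132,-0.132,-0.132,-0.132,-0.132,-0.132,-0.132,-0.132,0]}' 12
python3 - <<'E'
from h import *
delta(0.6395,-.2605,.04,151)
E
```

```text
time_s: 40.85
tcp_pos: [0.6399, -0.2605, 0.0433]
eef_rot: [168.9, 89.9, -10.1]
contact_force: [-0.4, 1.5, 2.6]
gripper_width: 0.014
time_s: 41.85
tcp_pos: [0.6402, -0.261, 0.0433]
eef_rot: [89.1, 89.9, -29.2]
contact_force: [0.8, -2.5, 5.3]
gripper_width: 0.0141
heading tool y -28.36 tcp [ 0.6402 -0.261   0.0433] j6 157.7 F [ 0.8 -2.5  5.3] w 0.0141 t 41.85
roll rad 0.0112  alt -3.1304
shift now-axes [ 0.0033 -0.0009 -0.0001]   after-roll axes [ 0.0033 -0.0009 -0.0001]
```

Release, rise, and check.

```bash
python3 -m creep '{"jaw":[-0.2,-0.2,-0.2,-0.2,-0.2,-0.2,-0.2,-0.2,-0.2,-0.2],"translation":[[0,0,0],[0,0,0],[0,0,0],[0,0,0],[-0.03,0,0],[-0.05,0,0],[-0.05,0,0],[-0.04,0,0],[0,0,0],[0,0,0]],"roll":[0,0,0,0,0,0,0,0,0,0]}' 12
python3 - <<'E'
from h import *
delta(0.5,-.4,.25,91)
c=grab('wrist')
cv2.imwrite('pics/w23.png',cv2.resize(c['image'][:,:,::-1],None,fx=1.5,fy=1.5))
c=grab('top');cv2.imwrite('pics/t23.png',cv2.resize(c['image'][110:290,90:400,::-1],None,fx=2.5,fy=2.5,interpolation=cv2.INTER_CUBIC))
c=grab('scene');cv2.imwrite('pics/s23.png',c['image'][:,:,::-1])
E
```

```text
time_s: 42.85
tcp_pos: [0.6399, -0.2603, 0.2138]
eef_rot: [120.8, 89.9, 2.3]
contact_force: [-0.6, -0.1, -0.8]
gripper_width: 0.0522
heading tool y -28.51 tcp [ 0.6399 -0.2603  0.2138] j6 157.5 F [-0.6 -0.1 -0.8] w 0.0522 t 42.85
roll rad 1.0557  alt -2.0859
shift now-axes [-0.0365 -0.0562  0.1895]   after-roll axes [-0.0361  0.1373  0.1423]
```

View pics/w23.png

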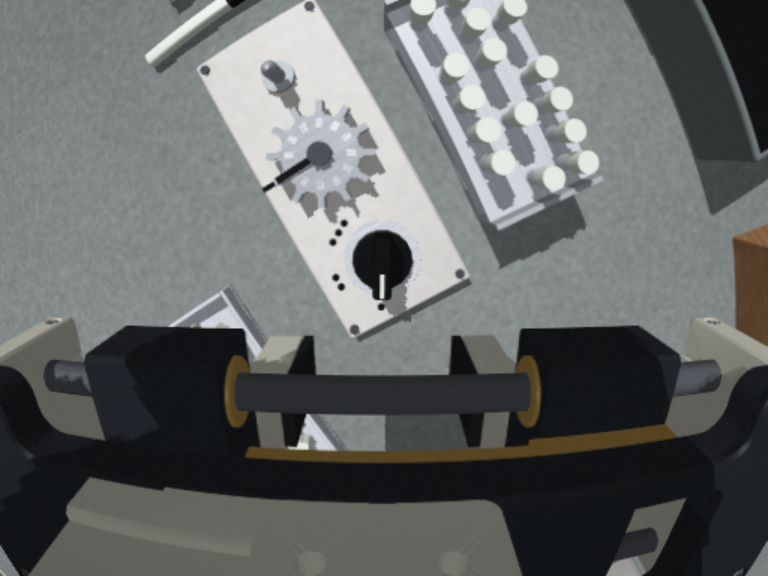

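View pics/t23.png

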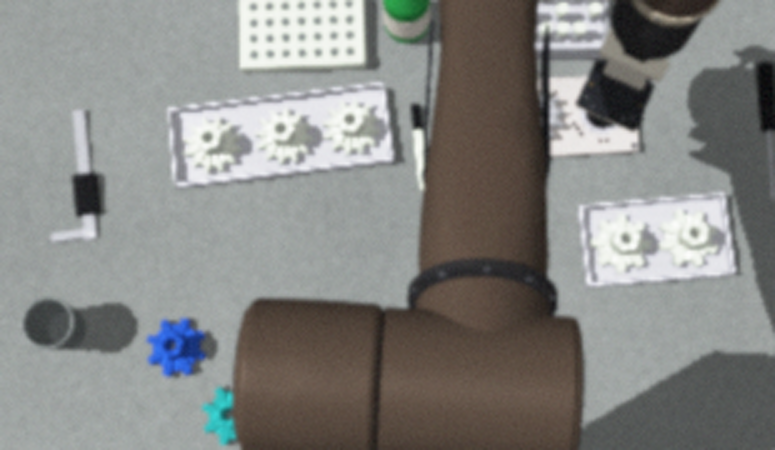

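View pics/s23.png

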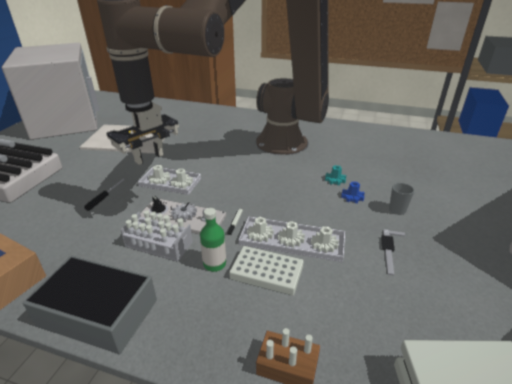

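```bash
python3 - <<'E'
from h import *
c=grab('top')
for (u,v),(cx,cy,yaw) in [((627,240),(.4528,-.3228,1.64)),((694,234),(.4528,-.3228,1.64)),((208,137),(.6318,.1955,3.73)),((284,129),(.6318,.1955,3.73)),((350,121),(.6318,.1955,3.73))]:
    p=px2w(c,u/2.5+90-.3,v/2.5+110-.3,.059); R=Ro.from_euler('z',-yaw,degrees=True)
    print(p,'in tray',R.apply(p-[cx,cy,0])[:2])
print(get_state()['contact_force'])
close_job()
E
```

```text
[ 0.4483 -0.2726  0.059 ] in tray [-0.0031  0.0503]
[ 0.4515 -0.3645  0.059 ] in tray [-0.0025 -0.0417]
[0.6245 0.2944 0.059 ] in tray [-0.0009  0.0992]
[0.6301 0.1888 0.059 ] in tray [-0.0021 -0.0065]
[0.6366 0.0968 0.059 ] in tray [-0.0016 -0.0988]
[0.3659 0.3301 0.0138]
the job is handed in; nothing more can be done
```

I completed the whole job and handed it in at about 43 s of the 200 s allowed; handing in gives no verdict.

- **Test:** I turned the selector from three dots to two dots. I then seated one twelve-tooth gear on the post; the tool met the collar at the expected height. Turning the gear anticlockwise about 2.18 rad brought the master's pointer to the index, 0.04 rad off by camera measurement.
- **Sorting:** All five gears were present. The three twelve-tooth gears are flat and hub up in the long tray. The two eight-tooth gears are flat and hub up in the short tray.
- **Selector:** I turned it back, and the last wrist picture shows its line on the one dot.

In the last check from the top camera, every hub was within 3 mm of its tray's centre line and inside the allowed length. The arm was raised and clear, touching nothing. The bystanders and the blue and turquoise look-alikes looked unmoved, and I saw no gear knocked aside.

No check failed. Two readings to note:
- Gripping the selector the first time gave a sideways force of about 15 N, from being 1–2 mm off centre.
- The first twelve-tooth gear pressed on the collar with about 10 N when it seated.

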